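Stand the oil bottle up and hang the tumbler to drain

TASK

The oil bottle and the steel tumbler have been knocked over on the kitchen counter. Stand the bottle upright in the middle of the board of the little height-adjustable shelf, setting it down gently, without dropping it or pressing hard, and hang the tumbler mouth-down on the empty sloping dowel of the draining rack, pushed on until its bottom rests on the dowel's tip. Leave everything else where it is.

Things in the scene. Friction and masses are not known exactly. Their poses are not given: they have to be found in the camera images.
- bottle_mid (a point): Green glass oil bottle lying on a flat side. Square body 44 x 44 mm, 110 mm tall, then shoulder, narrow neck and a cork 28 mm across; 185 mm tall in all, 0.3 to 0.55 kg, centre of mass about 60 mm above its underside. The point is on its long axis half-way up (92.5 mm from the underside). Own +z runs from underside to cork; x and y are square to the flat sides.
- bottle_foot (a point): Centre of the bottle's underside, same axes as bottle_mid.
- tumbler_mid (a point): Loose steel tumbler, a straight round cup lying on its side: 62 mm outer diameter, 115 mm long, wall 3 mm, bottom 5 mm thick, 0.13 to 0.21 kg. The point is on its axis half-way along. Its own +z points from the closed bottom to the open mouth.
- tumbler_floor (a point): Centre of the tumbler's inner floor (5 mm from its outer bottom), same axes as tumbler_mid.
- stand: Adjustable shelf: steel foot on the counter, 20 mm column 158 mm tall at 90 mm along its own +x, and a level wooden board 150 x 150 mm clamped to it. Origin on the counter, straight below the board's middle; z up. The board's top is 40 to 100 mm above the counter; its height is not measured: feel for it (or look). The clamp holds it firmly against set-down forces.
- peg_tip (a point): Tip of the rack's empty dowel: its very end, on its axis, about 140 mm above the counter. Fixed round-ended dowel, 20 mm thick, rising from a white drip tray (150 x 270 mm, 16 mm high), leaning 25 degrees from vertical towards its own +x: up along it is (0.423, 0, 0.906) in its own axes. A seated tumbler's inner floor rests on the tip, its rim clear of the tray.
- taken_tip (a point): The same point of the other dowel, 130 mm to one side, which already carries a fixed tumbler like the loose one. Not to be used.
- mill_mid (a point): Bystander: dark wooden pepper mill standing, 152 mm tall, 54 mm across. The point is near its middle.
- spice_jar_mid (a point): Bystander: spice jar standing, 85 mm tall, 44 mm across. The point is near its middle.
- tin_mid (a point): Bystander: food tin standing, 100 mm tall, 72 mm across. The point is near its middle.
- mug_mid (a point): Bystander: white mug standing, 90 mm tall, 80 mm across, handle at its own +y. The point is near its middle.
- sponge_block_mid (a point): Bystander: cork pot rest lying, 110 x 70 x 30 mm. The point is near its middle.

How it is judged:
By the outcome, as a careful person would: the job done as asked, in the order asked, and still so for the second after the job is handed in, with the robot touching nothing.
It also fails if it takes over 67 s, if anything falls off the work surface, if the arm or the gripper's body presses on something with over 40 N, if the wrist force passes 120 N, or if a joint passes its speed limit or range.

ROBOT

A 6-joint arm with a two-finger parallel gripper is mounted at the origin on the work surface. World frame = base frame: x ahead of the robot, y to its left, z up, the work surface at z = 0. Lengths are in m, angles in degrees, forces in N, time in s.
With the tool pointing down it reaches from about 0.275 to 0.75 m from the base axis. Payload 10.2 kg.
Tool frame: the origin (TCP) lies midway between the tips of the shut fingers; the grasp point (between the pads) lies 19 mm behind it; z points along the fingers, y is the direction in which the jaws open and shut (so a half turn about z gives the same grasp; the last joint's range is limited). The gripper opens to 88 mm and grips with 3 to 60 N. Pads are 18 mm wide; open, the fingers measure 123 mm over their backs; the gripper's body (75 mm by 187 mm) begins 45 mm behind the grasp point.
Start: joints at [-86.826, 17.928, 85.812, -0, 76.261, -12.8], TCP at [0.144, -0.505, 0.239] pointing down, gripper open.
Joint ranges: [-168.41, 168.41], [-55.51, 124.54], [10.69, 146.95], [-70.63, 250.63], [1, 178], [-165.06, 165.06]. Speed limits (degrees/s): [136.94, 136.94, 172.46, 180, 180, 180].

INTERFACE

Orientations are given as [roll, pitch, yaw] about the fixed x, y, z axes, in that order (R = Rz(yaw) Ry(pitch) Rx(roll)).
In Python, from bench import sensors, eyes, workorder gives the robot as it stands. The module is installed in compiled form; this text tells all that it offers.
- The arm moves only by the tool arm_command, never from a script. Its argument "motion" is a list of rows, each an object with "fingers": the finger opening in cm, from 0 to 8.81; "slide": the shift along the tool's x, y, z in cm, a list of three; "dr": the turn, a rotation vector about the tool's x, y, z in rad, a list of three. A call has 1 to 5 rows; each row is the pose to reach, as a shift and turn from the pose commanded when the call began, along the tool's axes at that moment; what a row does not reach only later rows make up. A row lasts 1/12 s, in which the tool goes at most 41.7 mm and 7.16 degrees, less where a joint would pass 70% of its speed; a pose out of reach is approached as far as the arm can. A call with a gripper value outside its range is refused whole. The fingers move at their own pace and stop on an object; "squeeze" is the grip in N (left out, the last holds). Time passes only in rows, so rows that repeat a pose let the fingers close. It gives the time, the measured TCP pose, the force and the opening at its end, in the units of the state.
- sensors.get_obs(): the state, without advancing time (a new reading comes with each control period).
- eyes.grab_frame(name): name is "scene" or "top" or "wrist"; returns (picture, depth): 400x640x3 uint8, red, green, blue; 400x640 float32, m along the optical axis (not along the pixel's ray), 0 where there is no reading.
- eyes.calibration(name): a dict with "camera_matrix" (3x3 intrinsics, pixels), "pose" (4x4, takes a point from camera to world coordinates); the wrist camera has in their place "tool_from_camera" (4x4, takes a point from camera to tool coordinates, whose origin is the TCP and whose axes are the flange's). Camera axes: x right, y up, looking along -z (the intrinsics and any distortion apply to the point x, -y, -z); pixel columns grow to the right and rows downward; lengths in m; the calibration is good to about 2 mm. The wrist camera is an equidistant fisheye: a pixel r from the principal point sees the ray r / f radians off the axis. A picture is of the moment at which its call begins: read the wrist's pose just before it. calibration takes no time and is no camera call.
- workorder.finish_job(): hands the job in, once; it reports no verdict.
The state is a dict: "clock": time; "qpos": joint angles; "joint_velocities": joint speeds; "joint_torque": joint torques, N m; "tcp_pos": TCP position; "ee_rot": TCP orientation; "contact_force": force on the tool from outside, world axes, zero at the start; "torque": the same for the moment, N m; "finger_gap": finger opening in m.
Only numpy, scipy, OpenCV 4.12 (cv2) and the standard library are available. Lean on these libraries where they do the work, as an engineer would, in place of code of your own. Each camera call takes 0.05 s, during which the arm holds its last target.

## Working session

There is one attempt and no reset: what is moved stays moved. The work goes in short steps, Python scripts to look and compute and a tool call to move; the robot and the scene stay as the last step left them, time stands still between calls to the robot, and variables do not carry over. Pictures are saved under pics/ and viewed, and the job is handed in when it is done.

Besides the shell and the picture viewer there is one more tool, called after "Emit:" by a JSON object that holds its "method" and its "body", one argument or row to a line. arm_command: Moves the arm, as the interface text tells. Its arguments: {"type":"object","properties":{"motion":{"type":"array"},"squeeze":{"type":"number"}},"required":["motion"]}

```bash
mkdir -p pics; ls; python3 - <<'E'
from bench import sensors, eyes
import cv2, numpy as np
print(sensors.get_obs())
for n in ("scene","top","wrist"):
    p,d=eyes.grab_frame(n); cv2.imwrite(f"pics/{n}0.png",p[:,:,::-1]); np.savez(f"pics/{n}0.npz",p=p,d=d)
    print(n,eyes.calibration(n), (d>0).mean())
E
```

```text
pics
{'clock': 0.0, 'qpos': array([-8.68277363e+01,  1.79595190e+01,  8.58525707e+01,  2.34760856e-03,
        7.62597808e+01, -1.27991782e+01]), 'joint_velocities': array([ 0.06547273,  0.00881392,  0.05654549, -0.01039123, -0.01565204,
        0.057071  ]), 'joint_torque': array([-2.18992282e-03, -4.02215624e+01, -2.52268714e+01,  6.93434430e-02,
        3.52655794e-02, -1.02086437e-04]), 'tcp_pos': array([ 0.14444911, -0.50449625,  0.23816985]), 'ee_rot': array([-1.79930420e+02, -1.81448824e-02,  1.59708719e+01]), 'contact_force': array([-0.47263631, -0.11561458,  0.08721993]), 'torque': array([-0.01923163,  0.00408722,  0.03703029]), 'finger_gap': 0.08808174205298563}
scene {'camera_matrix': array([[461.9766394 ,   0.        , 324.06044621],
       [  0.        , 461.9766394 , 200.01203607],
       [  0.        ,   0.        ,   1.        ]]), 'pose': array([[ 0.80399371, -0.43042073,  0.41028296,  1.09196795],
       [ 0.59458147,  0.59140175, -0.54471722, -0.65314381],
       [-0.00818448,  0.68189587,  0.73140348,  1.00204819],
       [ 0.        ,  0.        ,  0.        ,  1
[... 419 characters left out ...]
1,  9.91585236e-01,
         1.31651813e+00],
       [ 0.00000000e+00,  0.00000000e+00,  0.00000000e+00,
         1.00000000e+00]])} 0.9958359375
wrist {'camera_matrix': array([[309.70691629,   0.        , 322.68925484],
       [  0.        , 309.70691629, 196.71514692],
       [  0.        ,   0.        ,   1.        ]]), 'tool_from_camera': array([[ 2.62494942e-04,  9.50339498e-01,  3.11214991e-01,
         8.18965840e-02],
       [ 9.99999927e-01, -3.36393369e-04,  1.83773223e-04,
         2.77447985e-04],
       [ 2.79337611e-04,  3.11214920e-01, -9.50339516e-01,
        -1.45380109e-01],
       [ 0.00000000e+00,  0.00000000e+00,  0.00000000e+00,
         1.00000000e+00]])} 0.99608203125
```

View pics/scene0.png

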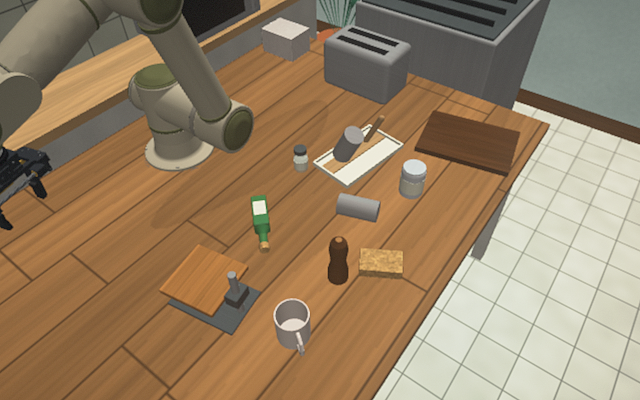

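View pics/top0.png

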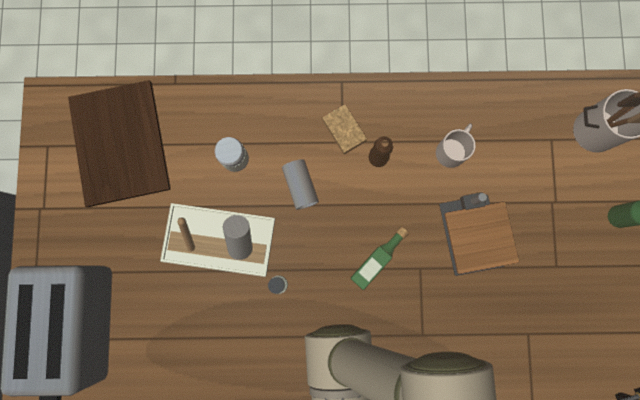

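View pics/wrist0.png

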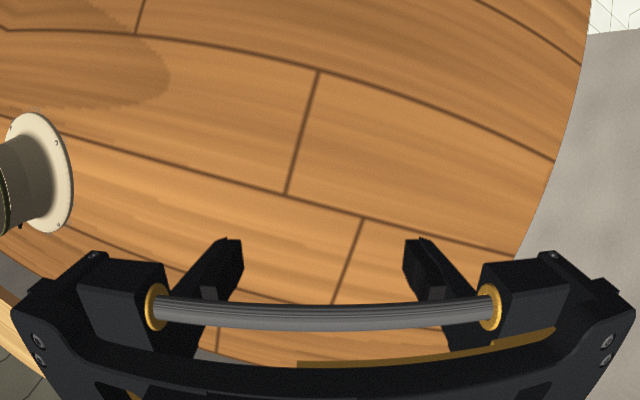

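The views show the bottle at top (378,262) with its cork at (403,232), the stand board at about (480,238) and the tumbler at (300,184). The rack is at (218,240), with the empty dowel tip near (182,220) and the taken dowel at (237,237). Next I'll measure them.

```bash
cat > h.py <<'E'
import numpy as np, cv2
from scipy.spatial.transform import Rotation as Rn
from bench import eyes
def ray(n,u,v,T=None):
    c=eyes.calibration(n);K=c['camera_matrix']
    d=np.stack([(np.asarray(u,float)-K[0,2])/K[0,0],-(np.asarray(v,float)-K[1,2])/K[1,1],-np.ones(np.shape(u))],-1)
    P=c['pose']; return P[:3,3], d@P[:3,:3].T
def plane(n,u,v,z):
    o,d=ray(n,u,v); return o+d*((z-o[2])/d[...,2])[...,None]
def cloud(n,D):
    v,u=np.mgrid[0:400,0:640]; o,d=ray(n,u,v); return o+d*D[...,None]
def proj(n,X):
    c=eyes.calibration(n);K=c['camera_matrix'];P=c['pose']
    q=(np.asarray(X)-P[:3,3])@P[:3,:3]; return np.stack([K[0,0]*q[...,0]/-q[...,2]+K[0,2],-K[1,1]*q[...,1]/-q[...,2]+K[1,2]],-1)
def tri(rs):
    A=np.zeros((3,3));b=np.zeros(3)
    for o,d in rs:
        d=d/np.linalg.norm(d);M=np.eye(3)-np.outer(d,d);A+=M;b+=M@o
    return np.linalg.solve(A,b)
E
python3 - <<'E'
from h import *
for n in ('top','scene'):
    f=np.load(f'pics/{n}0.npz');p,D=f['p'],f['d'];C=cloud(n,D)
    hsv=cv2.cvtColor(p,cv2.COLOR_RGB2HSV)
    np.save(f'pics/{n}_C.npy',C)
    # counter height
    print(n,'counter z', [np.round(C[v,u],3) for u,v in ([(350,300),(250,120)] if n=='top' else [(150,220),(300,200)])])
    X=C[...,0];Y=C[...,1];Z=C[...,2]
    rg=(X>0.2)&(X<0.72)&(Y>-.5)&(Y<.5)&(Z>0.012)&(Z<.25)
    g=(hsv[...,0]>45)&(hsv[...,0]<85)&(hsv[...,1]>90)&rg
    nn,l,s,c=cv2.connectedComponentsWithStats(rg.astype(np.uint8))
    for i in range(1,nn):
        if s[i,4]>60:
            q=C[l==i]; print(n,s[i],'xyz med',np.round(np.median(q,0),3),'min',np.round(np.percentile(q,2,axis=0),3),'max',np.round(np.percentile(q,98,axis=0),3))
E
```

```text
top counter z [array([ 0.343, -0.023,  0.001]), array([ 0.818,  0.235, -0.002])]
top [369 140  24  26 425] xyz med [ 0.699 -0.098  0.116] min [ 0.688 -0.125  0.016] max [ 0.719 -0.079  0.152]
top [437 145  39  22 349] xyz med [ 0.696 -0.279  0.062] min [ 0.682 -0.331  0.014] max [ 0.719 -0.255  0.092]
top [215 147  34  24 616] xyz med [0.698 0.265 0.096] min [0.678 0.237 0.018] max [0.719 0.302 0.104]
top [146 155  24  39 730] xyz med [0.668 0.474 0.019] min [0.626 0.445 0.014] max [0.718 0.499 0.024]
top [ 282  159   37   50 1101] xyz med [0.638 0.1   0.056] min [0.582 0.063 0.033] max [0.693 0.139 0.065]
top [ 443  192   76   82 4239] xyz med [ 0.499 -0.333  0.087] min [ 0.42  -0.413  0.081] max [ 0.588 -0.264  0.129]
top [161 203 108  73 553] xyz med [0.455 0.372 0.016] min [0.411 0.187 0.012] max [0.592 0.453 0.021]
top [ 222  211   53   53 1337] xyz med [0.5   0.238 0.122] min [0.449 0.174 0.013] max [0.565 0.276 0.156]
top [169 217  32  36 414] xyz med [0.505 0.375 0.058] min [0.474 0.361 0.012] max [0.544 0.433 0.14 ]
top [ 351  226   58   64 1113] xyz med [ 0.44  -0.089  0.04
[... 740 characters left out ...]
.138 0.013] max [0.413 0.175 0.086]
scene [399 160  22  36 333] xyz med [0.706 0.25  0.09 ] min [0.687 0.238 0.015] max [0.719 0.303 0.102]
scene [336 193  45  30 915] xyz med [0.65  0.089 0.051] min [0.594 0.061 0.016] max [0.702 0.131 0.062]
scene [251 195  20  59 772] xyz med [ 0.458 -0.099  0.04 ] min [ 0.388 -0.164  0.017] max [ 0.527 -0.033  0.046]
scene [328 237  16  44 241] xyz med [ 0.712 -0.12   0.104] min [ 0.698 -0.128  0.016] max [ 0.72  -0.093  0.15 ]
scene [ 159  245   91   73 4030] xyz med [ 0.513 -0.338  0.086] min [ 0.427 -0.414  0.067] max [ 0.604 -0.264  0.142]
scene [274 299  28  43 542] xyz med [ 0.698 -0.276  0.057] min [ 0.689 -0.33   0.014] max [ 0.719 -0.256  0.091]
```

```bash
python3 - <<'E'
import cv2
a=cv2.imread('pics/top0.png');cv2.imwrite('pics/top0z.png',cv2.resize(a[140:310,150:310],None,fx=4.9,fy=3.5*1,interpolation=2)[:600,:800])
cv2.imwrite('pics/top0y.png',cv2.resize(a[180:300,340:540],None,fx=4,fy=4,interpolation=2))
b=cv2.imread('pics/scene0.png');cv2.imwrite('pics/sc0z.png',cv2.resize(b[100:250,280:450],None,fx=4,fy=4,interpolation=2))
cv2.imwrite('pics/sc0y.png',cv2.resize(b[185:335,150:350],None,fx=4,fy=4,interpolation=2))
E
```

```text
(no output)
```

View pics/top0z.png

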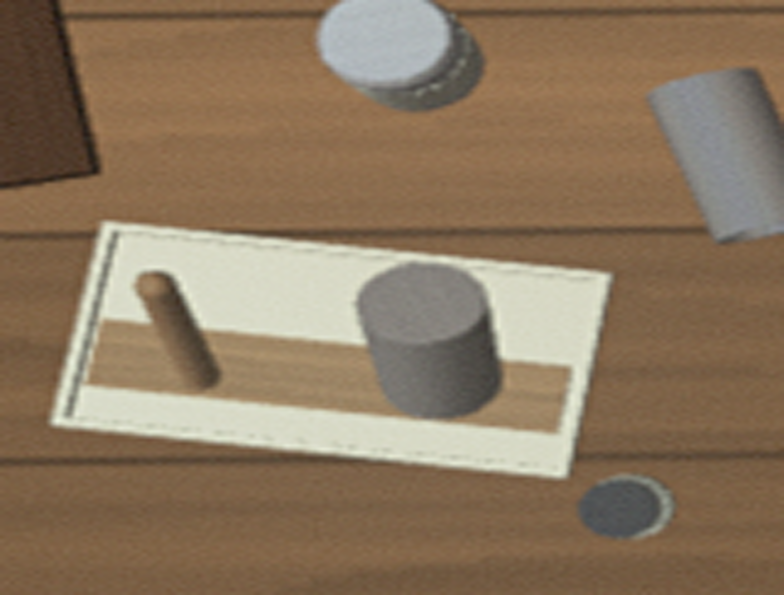

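View pics/top0y.png

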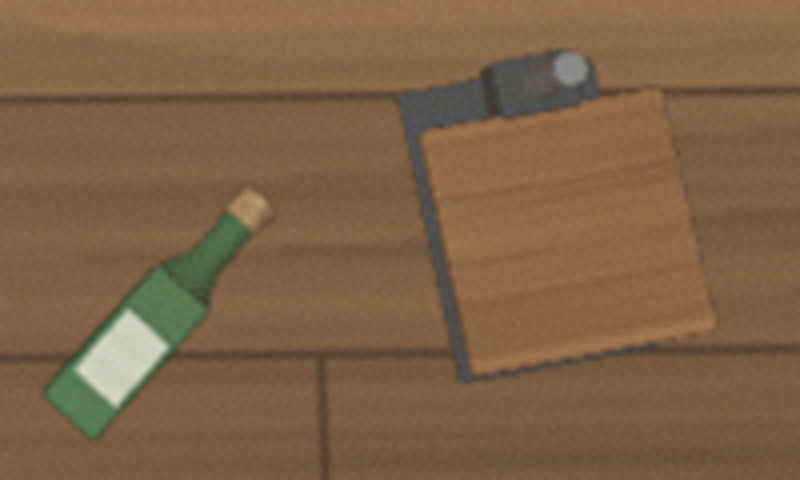

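View pics/sc0z.png

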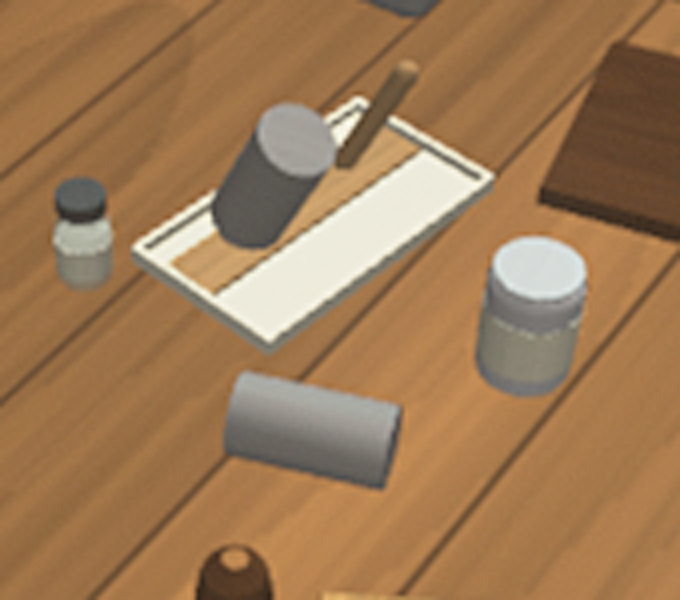

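View pics/sc0y.png

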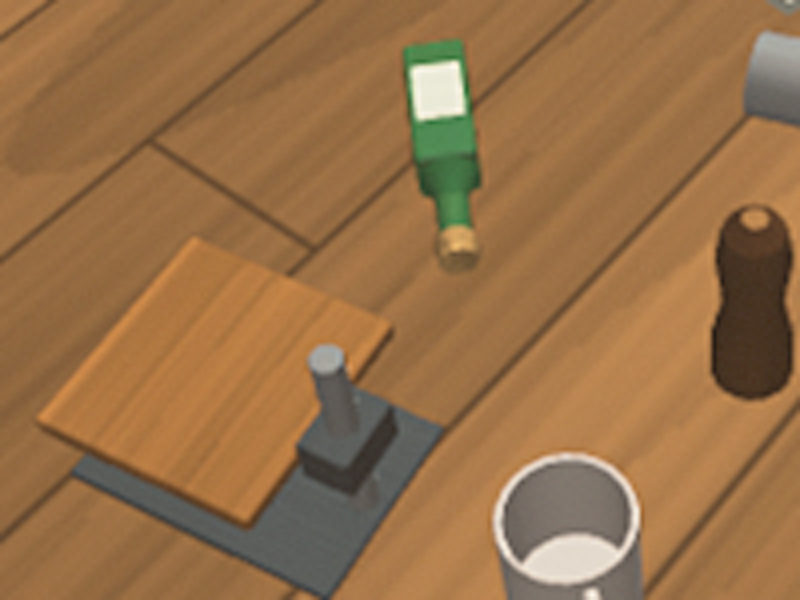

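The tumbler's right-hand end in the scene view shows a dark sliver, which may be the mouth. I'll zoom in on that and fit the geometry.

```bash
python3 - <<'E'
import cv2,numpy as np
a=cv2.imread('pics/top0.png');b=cv2.imread('pics/scene0.png')
A=cv2.resize(a[152:216,276:326],None,fx=8,fy=8,interpolation=2);B=cv2.resize(b[187:227,330:386],None,fx=7,fy=7,interpolation=2)
o=np.zeros((512,800,3),np.uint8);o[:,:400]=A;o[:280,400:792]=B;o=cv2.convertScaleAbs(o,alpha=1.4);cv2.imwrite('pics/tumz.png',o)
from h import *
for n in ('top','scene'):
    f=np.load(f'pics/{n}0.npz');p=f['p'];C=np.load(f'pics/{n}_C.npy');hsv=cv2.cvtColor(p,cv2.COLOR_RGB2HSV)
    X,Y,Z=np.moveaxis(C,-1,0)
    # bottle top face
    m=(X>.36)&(X<.56)&(Y>-.18)&(Y<-.02)&(Z>.012)&(Z<.08)
    q=C[m]; 
    c=q[q[:,2]>.035]; r=cv2.minAreaRect((c[:,:2]*1000).astype(np.float32)); print(n,'bottle body rect',r,'topz',np.median(c[:,2]))
    # green body rect from color on plane .044
    g=(hsv[...,0]>40)&(hsv[...,0]<90)&(hsv[...,1]>80)&m
    # board
    m=(X>.38)&(X<.62)&(Y>-.44)&(Y<-.24)&(Z>.06)
    zb=np.median(Z[m]);w=m&(abs(Z-zb)<.006)&(hsv[...,1]>80)
    P=(C[w][:,:2]*1000).astype(np.float32);print(n,'board',zb,cv2.minAreaRect(P),w.sum())
    col=m&(Z>zb+.012); print('  column/clamp',np.round(np.median(C[col],0),3),'top of col',np.round(np.median(C[m&(Z>zb+.05)],0),3),(m&(Z>zb+.05)).sum())
    # tumbler
    m=(X>.55)&(X<.72)&(Y>.04)&(Y<.16)&(Z>.012)&(Z<.08);P=(C[m&(Z>.02)][:,:2]*1000).astype(np.float32);print(n,'tumbler rect',cv2.minAreaRect(P),'topz',np.percentile(Z[m],97))
    # dowel
    m=(X>.46)&(X<.57)&(Y>.34)&(Y<.46)&(Z>.03)&(Z<.16)
    if n=='scene': m&=(np.arange(640)[None]>355)
    P=C[m];mu=P.mean(0);U,S,V=np.linalg.svd(P-mu);v=V[0]*np.sign(V[0][2]);print(n,'dowel',m.sum(),mu,v,S[:3]/np.sqrt(m.sum()),'angle',np.degrees(np.arccos(v[2])),'az',np.degrees(np.arctan2(v[1],v[0])),'top',np.round(P[np.argsort(P[:,2])[-8:]].mean(0),3))
    # taken
    m=(X>.44)&(X<.58)&(Y>.17)&(Y<.3)&(Z>.13);P=C[m];
    print(n,'taken top',P.mean(0),m.sum())
    # tray by colour at z=.016
    m=(hsv[...,1]<50)&(hsv[...,2]>180)&(X>.36)&(X<.65)&(Y>.1)&(Y<.5)&(Z<.03);print(n,'tray',cv2.minAreaRect((C[m][:,:2]*1000).astype(np.float32)))
E
```

```text
top bottle body rect ((451.3456115722656, -100.77233123779297), (44.20179748535156, 182.93362426757812), 46.61172866821289) topz 0.043392742904030945
top board 0.08733838968171037 ((510.62152099609375, -337.1935729980469), (183.08016967773438, 152.03514099121094), 9.775505065917969) 3797
  column/clamp [ 0.581 -0.319  0.153] top of col [ 0.582 -0.322  0.156] 75
top tumbler rect ((638.2092895507812, 100.7384033203125), (115.40174102783203, 61.89033508300781), 18.403392791748047) topz 0.06398828112213595
top dowel 257 [0.51413115 0.37323239 0.09491594] [ 0.44947793 -0.05408549  0.89165259] [0.03860356 0.00554269 0.00327411] angle 26.918348796143906 az -6.861387980405343 top [0.536 0.372 0.142]
top taken top [0.5171349  0.24317312 0.1445343 ] 622
top tray ((500.9600830078125, 316.347412109375), (274.9985046386719, 150.87542724609375), 81.23644256591797)
scene bottle body rect ((455.3050537109375, -97.16922760009766), (43.83302688598633, 184.2352294921875), 47.014461517333984) topz 0.04232876699436927
scene board 0.08602387168697706 ((498.4781494140625, -337.4619140625), (152.30630493164062, 151.28553771972656), 9.992809295654297) 3322
  column/clamp [ 0.592 -0.325  0.138] top of col [ 0.59  -0.324  0.155] 97
scene tumbler rect ((643.1783447265625, 100.96385192871094), (116.04389953613281, 61.97408676147461), 19.67478370666504) topz 0.06172320009182881
scene dowel 168 [0.52446163 0.37226835 0.0908618 ] [ 0.41744591 -0.04580398  0.90754664] [0.03616733 0.00560515 0.00339959] angle 24.83151301498811 az -6.261693664918823 top [0.544 0.375 0.139]
scene taken top [0.52589179 0.24310116 0.14252456] 324
scene tray ((523.8052978515625, 321.46246337890625), (290.82525634765625, 218.3852996826172), 80.7959976196289)
```

View pics/tumz.png

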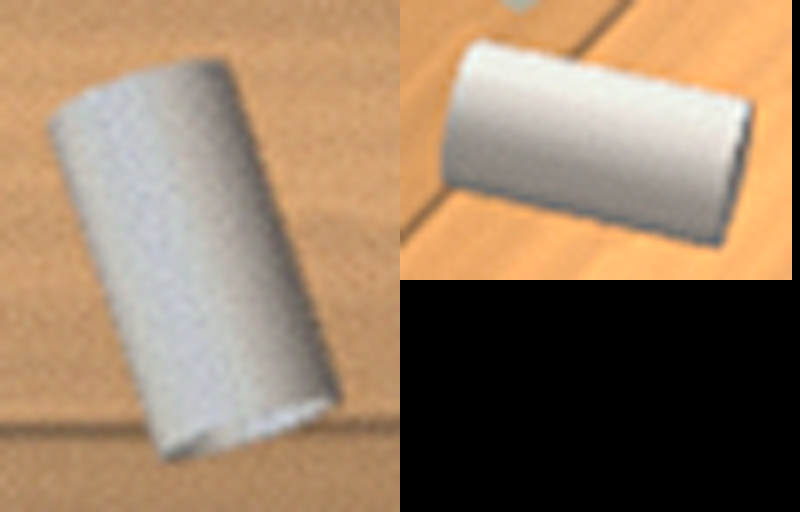

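```bash
python3 - <<'E'
from h import *
for n,mid in (('top',(.638,.1007)),('scene',(.643,.101))):
    C=np.load(f'pics/{n}_C.npy').reshape(-1,3); az=np.radians(19); a=np.array([np.cos(az),np.sin(az),0]);w=np.array([-a[1],a[0],0])
    q=C-np.array([*mid,.031]); s=q@a; r=np.hypot(q@w,q[:,2])
    for nm,sel in (('-end',(s<-.045)&(s>-.075)),('+end',(s>.045)&(s<.075)),('inside',(abs(s)<.045))):
        k=sel&(r<.026)&(q[:,2]>-.024); print(n,nm,k.sum(),np.round(np.sort(s[k]),3)[:40])
E
```

```text
top -end 14 [-0.074 -0.066 -0.057 -0.056 -0.056 -0.055 -0.054 -0.053 -0.051 -0.049
 -0.048 -0.047 -0.046 -0.046]
top +end 3 [0.047 0.05  0.054]
top inside 13 [-0.043 -0.037 -0.035 -0.03  -0.03  -0.029 -0.019 -0.008 -0.002 -0.001
  0.004  0.043  0.045]
scene -end 34 [-0.058 -0.057 -0.057 -0.057 -0.056 -0.056 -0.056 -0.055 -0.055 -0.054
 -0.053 -0.053 -0.053 -0.053 -0.051 -0.051 -0.051 -0.049 -0.049 -0.049
 -0.049 -0.048 -0.048 -0.048 -0.048 -0.047 -0.047 -0.046 -0.046 -0.046
 -0.046 -0.045 -0.045 -0.045]
scene +end 42 [0.045 0.046 0.047 0.049 0.049 0.05  0.05  0.051 0.053 0.054 0.054 0.054
 0.055 0.056 0.057 0.057 0.057 0.057 0.057 0.057 0.057 0.057 0.058 0.058
 0.058 0.058 0.058 0.058 0.058 0.058 0.058 0.058 0.058 0.058 0.058 0.058
 0.058 0.058 0.058 0.058]
scene inside 132 [-0.044 -0.044 -0.044 -0.043 -0.043 -0.042 -0.041 -0.04  -0.039 -0.039
 -0.038 -0.037 -0.037 -0.037 -0.036 -0.036 -0.035 -0.034 -0.033 -0.033
 -0.033 -0.031 -0.03  -0.029 -0.029 -0.028 -0.028 -0.028 -0.027 -0.026
 -0.026 -0.026 -0.025 -0.025 -0.025 -0.024 -0.023 -0.023 -0.022 -0.022]
```

Emit:
{"method": "arm_command", "body": {
  "motion": [
    {"slide":[20,0,-5],"dr":[0,0,0.6]},
    {"slide":[20,0,-5],"dr":[0,0,0.6]},
    {"slide":[20,0,-5],"dr":[0,0,0.6]},
    {"slide":[20,0,-5],"dr":[0,0,0.6]},
    {"slide":[20,0,-5],"dr":[0,0,0.6]}
  ]
}}

```text
schema error: expected keys fingers, slide, dr
```

Emit:
{"method": "arm_command", "body": {
  "motion": [
    {"fingers":8.8,"slide":[4,-3,-0.5],"dr":[0,0,0.1]},
    {"fingers":8.8,"slide":[8,-6,-1],"dr":[0,0,0.2]},
    {"fingers":8.8,"slide":[12,-9,-1.5],"dr":[0,0,0.3]},
    {"fingers":8.8,"slide":[16,-12,-2],"dr":[0,0,0.4]},
    {"fingers":8.8,"slide":[20,-15,-2],"dr":[0,0,0.5]}
  ]
}}

```text
clock: 0.57
tcp_pos: [0.2705, -0.3377, 0.2573]
ee_rot: [180.0, -0.0, -13.0]
contact_force: [0.2, -1.2, 0.2]
finger_gap: 0.088
```

```bash
cat > log.py <<'E'
from bench import sensors
import json
o=sensors.get_obs()
r={k:(v.tolist() if hasattr(v,'tolist') else v) for k,v in o.items()}
open('log.jsonl','a').write(json.dumps(r)+'\n')
import numpy as np
np.set_printoptions(suppress=True,precision=4)
for k in ('clock','qpos','tcp_pos','ee_rot','contact_force','finger_gap'): print(k,np.round(o[k],4))
E
python3 log.py
```

```text
clock 0.5667
qpos [-66.9039   5.2376  98.6321   0.0035  76.1028  36.0904]
tcp_pos [ 0.2705 -0.3377  0.2573]
ee_rot [179.9797  -0.019  -12.9952]
contact_force [ 0.1997 -1.1887  0.1759]
finger_gap 0.088
```

Emit:
{"method": "arm_command", "body": {
  "motion": [
    {"fingers":8.8,"slide":[2,-4,0],"dr":[0,0,0.11]},
    {"fingers":8.8,"slide":[4,-8,0],"dr":[0,0,0.22]},
    {"fingers":8.8,"slide":[6,-12,0],"dr":[0,0,0.33]},
    {"fingers":8.8,"slide":[8,-16,0],"dr":[0,0,0.44]},
    {"fingers":8.8,"slide":[10,-20,0],"dr":[0,0,0.53]}
  ]
}}

```text
clock: 0.98
tcp_pos: [0.3822, -0.202, 0.257]
ee_rot: [180.0, -0.0, -42.1]
contact_force: [0.9, -0.4, 0.5]
finger_gap: 0.0879
```

```bash
python3 log.py
```

```text
clock 0.9833
qpos [-43.4563   5.2186  98.7053  -0.0006  76.0754  88.6147]
tcp_pos [ 0.3822 -0.202   0.257 ]
ee_rot [179.9994  -0.0007 -42.0708]
contact_force [ 0.8912 -0.4048  0.5251]
finger_gap 0.0879
```

Emit:
{"method": "arm_command", "body": {
  "motion": [
    {"fingers":8.8,"slide":[2,-2,0],"dr":[0,-0.1,0]},
    {"fingers":8.8,"slide":[2,-2,0],"dr":[0,-0.2,0]},
    {"fingers":8.8,"slide":[2,-2,0],"dr":[0,-0.3,0]},
    {"fingers":8.8,"slide":[2,-2,0],"dr":[0,-0.4,0]},
    {"fingers":8.8,"slide":[2,-2,0],"dr":[0,-0.5,0]}
  ]
}}

```text
clock: 1.4
tcp_pos: [0.41, -0.2019, 0.2571]
ee_rot: [180.0, 28.9, -41.8]
contact_force: [-0.7, 0.1, -0.4]
finger_gap: 0.088
```

```bash
python3 log.py
```

```text
clock 1.4
qpos [-41.1337  24.578   78.2635   0.3097 106.0725  90.6314]
tcp_pos [ 0.41   -0.2019  0.2571]
ee_rot [179.9962  28.9156 -41.757 ]
contact_force [-0.7271  0.1125 -0.3739]
finger_gap 0.088
```

```bash
cat > kin.py <<'E'
import numpy as np, json
from scipy.spatial.transform import Rotation as Rn
from scipy.optimize import least_squares
LO=np.array([-168.41,-55.51,10.69,-70.63,1,-165.06]);HI=np.array([168.41,124.54,146.95,250.63,178,165.06])
def fk(q,p,s4=1,s6=-1):
    d1,a1,L2,a3,L4,e3,e5,L6=p
    q=np.asarray(q,float)
    def R(ax,a): return Rn.from_euler(ax,a,degrees=True).as_matrix()
    M=R('z',q[0]); x=M@[a1,0,0]+[0,0,d1]
    M=M@R('y',q[1]); x=x+M@[0,e3,L2]
    M=M@R('y',q[2]); x=x+M@[a3,0,L4]
    M=M@R('z',s4*q[3])@R('y',q[4]); x=x+M@[0,e5,0]
    M=M@R('z',s6*-1*q[5]*-1 if False else s6*-q[5]); x=x+M@[0,0,L6]
    return x,M
def load():
    S=[json.loads(l) for l in open('log.jsonl')]
    return [(np.array(s['qpos']),np.array(s['tcp_pos']),Rn.from_euler('xyz',s['ee_rot'],degrees=True).as_matrix()) for s in S]
E
cat > fit.py <<'E'
from kin import *
S=load()
S.insert(0,(np.array([-86.8277,17.9595,85.8526,.0023,76.2598,-12.7992]),np.array([.14445,-.504496,.23817]),Rn.from_euler('xyz',[-179.93,-.018,15.97],degrees=True).as_matrix()))
for s4 in (1,-1):
  for s6 in (1,-1):
    Ds=[fk(q,np.zeros(8),s4,s6)[1].T@M for q,x,M in S]
    d=[np.degrees(Rn.from_matrix(Ds[0].T@D).magnitude()) for D in Ds]
    def res(p): return np.concatenate([fk(q,p,s4,s6)[0]-x for q,x,M in S]+[(p-np.array([.3,0,.6,0,.6,0,.12,.25]))*1e-4])
    r=least_squares(res,[.3,0,.6,0,.6,0,.12,.25])
    print(s4,s6,np.round(d,2),Rn.from_matrix(Ds[0]).as_euler('xyz',degrees=True).round(2),r.x.round(4),np.abs(r.fun[:-8]).max())
    np.save(f'p_{s4}_{s6}.npy',r.x)
E
python3 fit.py
```

```text
1 1 [  0.    97.78 157.17 153.14] [ 0.  -0.  64.4] [0.201  0.0029 0.4389 0.0394 0.3946 0.1065 0.0098 0.2479] 3.0108734032918694e-06
1 -1 [0. 0. 0. 0.] [ 0. -0. 90.] [0.201  0.0029 0.4389 0.0394 0.3946 0.1065 0.0098 0.2479] 3.0108734032918694e-06
-1 1 [  0.    97.78 157.17 153.31] [-0.   0.  64.4] [-0.4679 -0.0926  0.4429 -0.6083  0.3324  0.3819 -0.2649  0.2267] 0.0013948427047877077
-1 -1 [0.   0.   0.   0.62] [-0.  0. 90.] [-0.4679 -0.0926  0.4429 -0.6083  0.3324  0.3819 -0.2649  0.2267] 0.0013948427047877077
```

```bash
cat >> kin.py <<'E'
try: P=np.load('p_1_-1.npy')
except Exception: P=None
RZ=Rn.from_euler('z',90,degrees=True).as_matrix()
def tool(q): x,M=fk(q,P); return x,M@RZ
def ik(x,M,q0=None,n=25,seed=0):
    rg=np.random.default_rng(seed);out=[]
    def f(q):
        X,T=tool(q); return np.r_[(X-x)*5,Rn.from_matrix(T.T@M).as_rotvec()]
    st=[q0] if q0 is not None else [np.r_[np.degrees(np.arctan2(x[1],x[0]))-15,rg.uniform(-40,100),rg.uniform(20,140),rg.uniform(-70,250),rg.uniform(5,170),rg.uniform(-160,160)] for _ in range(n)]
    for s in st:
        r=least_squares(f,np.clip(s,LO+.01,HI-.01),bounds=(LO,HI),max_nfev=60)
        if np.abs(r.fun).max()<2e-3 and not any(np.abs(r.x-o).max()<2 for o in out): out.append(r.x)
    return out
def frame(a,xh):
    a=a/np.linalg.norm(a); x=xh-a*(xh@a); x/=np.linalg.norm(x); return np.stack([x,np.cross(a,x),a],1)
def azv(d): return np.array([np.cos(np.radians(d)),np.sin(np.radians(d)),0])
def margin(q): return np.minimum(q-LO,HI-q)
E
cat > plan1.py <<'E'
from kin import *
np.set_printoptions(suppress=True,precision=1,linewidth=150)
Z=np.array([0,0,1.]); b=azv(-43.2); g=np.array([.453,-.099,.026])-.0925*b+.062*b
for t in (0,20,30,40):
    c,s=np.cos(np.radians(t)),np.sin(np.radians(t))
    a=-Z*c-b*s
    print('pick',t,[q for q in ik(g+.019*a,frame(a,b),n=14)])
    G=np.array([.4965,-.337,.0867+.062])
    for az in range(-130,80,30):
        h=azv(az); a=h*c-Z*s
        print('  place',az,*ik(G+.019*a,frame(a,Z),n=14))
E
time python3 plan1.py
```

```text
pick 0 [array([-25.7,  27.9, 113.8,  -0. ,  38.3, 107.5])]
  place -130
  place -100
  place -70 [ -29.4   42.3  112.6  223.4   71.2 -107. ]
  place -40 [-45.6  39.9 123.5 174.1  73.5 -88.3]
  place -10 [-62.1  41.  120.  126.3  78.5 -74.8]
  place 20 [-68.1  46.1 104.   91.6  89.1 -60.1]
  place 50 [-65.9  54.6  81.9  70.6 107.5 -49.5]
pick 20 [array([-28.4,  35.2, 102.7,   5.7,  61.6, 101.2])]
  place -130 [ -24.9   50.5   72.   -65.1   91.3 -144.5]
  place -100
  place -70 [ -30.9   32.1  111.5  237.1   44.9 -122.1]
  place -40 [-45.4  28.2 121.8 172.1  40.2 -85.8]
  place -10 [-60.8  30.1 118.8 114.5  53.2 -60. ]
  place 20 [-66.7  37.  103.8  79.4  72.6 -48.6]
  place 50 [-64.9  46.6  82.9  58.8  95.  -45.4]
pick 30 [array([-29.4,  39.7,  97.2,   7.2,  72.5,  99.8])]
  place -130 [ -26.4   46.8   73.1  -57.6   85.8 -147.6]
  place -100
  place -70
  place -40 [-45.2  24.4 118.6 168.5  23.3 -82.1]
  place -10 [-59.3  26.3 116.2 102.4  42.2 -46.6]
  place 20 [-65.   33.4 102.4  71.2  65.7 -40.4]
  place 50 [-63.5  43.   83.2  52.6  89.1 -42.3]
pick 40 [array([-30.2,  44.6,  91.9,   8.4,  82.8,  99. ])]
  place -130 [ -28.5   43.3   74.3  -49.5   80.6 -151.7]
  place -100 [ -28.9   34.    91.7  -62.5   54.8 -160.2]
  place -70
  place -40 [-45.1  22.3 114.5 149.7   7.7 -63.2]
  place -10 [-57.4  24.1 112.3  83.1  34.6 -26.5]
  place 20 [-62.5  30.8 100.2  61.1  60.2 -30.4]
  place 50 [-61.6  39.8  83.2  45.8  83.4 -38.3]
real	0m10.878s
user	0m11.388s
sys	0m0.051s
```

```bash
cat > mv.py <<'E'
from kin import *
from bench import sensors
np.set_printoptions(suppress=True,precision=3,linewidth=150)
def cur():
    o=sensors.get_obs(); return o['tcp_pos'],Rn.from_euler('xyz',o['ee_rot'],degrees=True).as_matrix(),o
def go(x,M,x0=None,M0=None,cm=3.8,deg=6.8):
    """print moves (calls of 5 rows) from pose to target, tracking rounded commands"""
    if x0 is None: x0,M0,_=cur()
    n=0
    while True:
        s=M0.T@(x-x0)*100; r=Rn.from_matrix(M0.T@M).as_rotvec()
        k=max(np.linalg.norm(s)/cm,np.degrees(np.linalg.norm(r))/deg)
        rows=min(5,int(np.ceil(k))); f=min(1,rows/max(k,1e-9))
        S=np.round(s*f,1);R=np.round(r*f,2)
        print('call: rows',rows,'slide',S,'dr',R)
        x0=x0+M0@S/100; M0=M0@Rn.from_rotvec(R).as_matrix(); n+=1
        if f>=1 or n>10: break
    q=ik(x0,M0,n=14); print('end',x0,'q',*[i.round(0) for i in q]); return x0,M0
Z=np.array([0,0,1.])
def tilt(b,t): c,s=np.cos(np.radians(t)),np.sin(np.radians(t)); return c,s
E
python3 log.py; python3 fit.py|sed -n 2p; python3 - <<'E'
from mv import *
b=azv(-43.2); g=np.array([.453,-.099,.026])-.0925*b+.062*b; c,s=tilt(b,30); a=-Z*c-b*s
M=frame(a,b)
print('grasp tcp',g+.019*a)
x0,M0=go(g+.019*a-.09*a,M)
go(g+.019*a,M,x0,M0)
E
```

```text
clock 1.4
qpos [-41.1337  24.578   78.2635   0.3097 106.0725  90.6314]
tcp_pos [ 0.41   -0.2019  0.2571]
ee_rot [179.9962  28.9156 -41.757 ]
contact_force [-0.7271  0.1125 -0.3739]
finger_gap 0.088
1 -1 [0. 0. 0. 0. 0.] [ 0. -0. 90.] [0.201  0.0029 0.4389 0.0394 0.3946 0.1065 0.0098 0.2479] 3.013278811331288e-06
grasp tcp [ 0.424 -0.072  0.01 ]
call: rows 5 slide [ 5.1 -9.9 15.4] dr [ 0.01 -0.02  0.02]
call: rows 1 slide [ 0.4 -0.6  1. ] dr [0. 0. 0.]
end [ 0.457 -0.103  0.087] q [-30.  36.  88.   6.  85. 100.]
call: rows 3 slide [-0.  -0.1  9. ] dr [0. 0. 0.]
end [ 0.424 -0.071  0.009] q [-29.  40.  97.   7.  73. 100.]
```

Emit:
{"method": "arm_command", "body": {
  "motion": [
    {"fingers":8.8,"slide":[1.1,-2.1,3],"dr":[0,0,0]},
    {"fingers":8.8,"slide":[2.2,-4.2,6],"dr":[0,0,0.01]},
    {"fingers":8.8,"slide":[3.3,-6.3,9],"dr":[0.01,-0.01,0.02]},
    {"fingers":8.8,"slide":[4.4,-8.4,12.5],"dr":[0.01,-0.02,0.02]},
    {"fingers":8.8,"slide":[5.4,-10.5,16.2],"dr":[0.01,-0.02,0.02]}
  ]
}}

```text
clock: 1.82
tcp_pos: [0.457, -0.104, 0.0895]
ee_rot: [179.9, 29.8, -43.1]
contact_force: [1.2, -0.3, 0.5]
finger_gap: 0.0878
```

```bash
cat > wr.py <<'E'
import sys
from h import *
from bench import sensors
o=sensors.get_obs(); p,d=eyes.grab_frame('wrist'); n=sys.argv[1]
cv2.imwrite(f'pics/{n}.png',p[:,:,::-1]); np.savez(f'pics/{n}.npz',p=p,d=d,x=o['tcp_pos'],r=o['ee_rot'])
E
cat >> h.py <<'E'
def wcloud(n):
    f=np.load(f'pics/{n}.npz');c=eyes.calibration('wrist');K=c['camera_matrix']
    v,u=np.mgrid[0:400,0:640].astype(float); U=(u-K[0,2])/K[0,0];V=(v-K[1,2])/K[1,1]; th=np.hypot(U,V)+1e-9
    d=np.stack([np.sin(th)*U/th,-np.sin(th)*V/th,-np.cos(th)],-1)
    T=c['tool_from_camera']; M=Rn.from_euler('xyz',f['r'],degrees=True).as_matrix()
    k=f['d']/np.cos(th)
    X=(d*k[...,None])@T[:3,:3].T+T[:3,3]; return X@M.T+f['x'],f['p']
E
python3 log.py; python3 wr.py w1; python3 - <<'E'
from h import *
C,p=wcloud('w1');X,Y,Z=np.moveaxis(C,-1,0)
m=(X>.36)&(X<.56)&(Y>-.18)&(Y<-.01)&(Z>.03)&(Z<.055)
hsv=cv2.cvtColor(p,cv2.COLOR_RGB2HSV); m&=(hsv[...,2]>60)
print(m.sum(),cv2.minAreaRect((C[m][:,:2]*1000).astype(np.float32)),np.median(Z[m]))
E
```

```text
clock 1.8167
qpos [-30.5589  35.8675  87.7272   6.1579  85.6509 100.4872]
tcp_pos [ 0.457  -0.104   0.0895]
ee_rot [179.9253  29.8028 -43.1367]
contact_force [ 1.2118 -0.3426  0.4624]
finger_gap 0.0878
10285 ((455.62823486328125, -100.53543090820312), (44.72108459472656, 182.93020629882812), 46.89128875732422) 0.04173819868541957
```

View pics/w1.png

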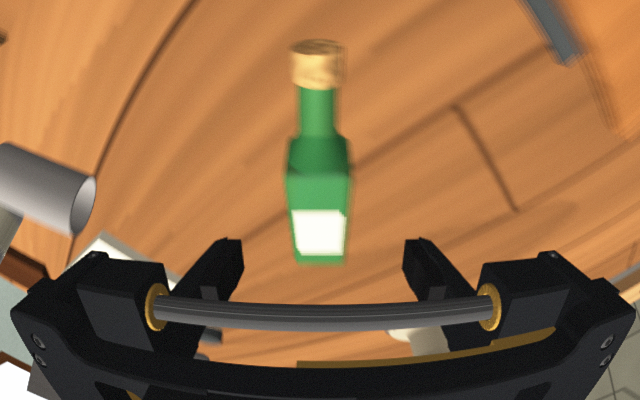

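The wrist view shows the bottle centred between the fingers, at about (320,215) with its cork at (318,65). The tumbler's near (−x) end at (83,207) is clearly the open mouth. Descending now.

```bash
python3 - <<'E'
from mv import *
b=azv(-43.1); g=np.array([.4552,-.1002,.026])-.0925*b+.062*b; c,s=tilt(b,30); a=-Z*c-b*s
go(g+.019*a,frame(a,b))
E
```

```text
call: rows 3 slide [0.4 0.  8.4] dr [0.   0.01 0.  ]
end [ 0.426 -0.073  0.009] q [-29.  40.  97.   7.  73. 100.]
```

Emit:
{"method": "arm_command", "body": {
  "motion": [
    {"fingers":8.8,"slide":[0.1,0,2.5],"dr":[0,0,0]},
    {"fingers":8.8,"slide":[0.2,0,5],"dr":[0,0.01,0]},
    {"fingers":8.8,"slide":[0.4,0,7],"dr":[0,0.01,0]},
    {"fingers":8.8,"slide":[0.4,0,8.1],"dr":[0,0.01,0]},
    {"fingers":8.8,"slide":[0.4,0,8.1],"dr":[0,0.01,0]}
  ]
}}

```text
clock: 2.28
tcp_pos: [0.4283, -0.0789, 0.0178]
ee_rot: [179.9, 29.5, -43.1]
contact_force: [-0.3, 0.5, -0.7]
finger_gap: 0.0881
```

```bash
python3 log.py
```

```text
clock 2.2833
qpos [-29.7363  39.0166  95.9988   6.6594  73.899   99.8309]
tcp_pos [ 0.4283 -0.0789  0.0178]
ee_rot [179.8681  29.4525 -43.1011]
contact_force [-0.3071  0.48   -0.6742]
finger_gap 0.0881
```

Emit:
{"method": "arm_command", "body": {
  "motion": [
    {"fingers":8.8,"slide":[0,0,0],"dr":[0,0,0]},
    {"fingers":8.8,"slide":[0,0,0],"dr":[0,0,0]}
  ]
}}

```text
clock: 2.45
tcp_pos: [0.4305, -0.0804, 0.0197]
ee_rot: [180.0, 29.1, -43.1]
contact_force: [0.4, 0.7, 0.9]
finger_gap: 0.0879
```

```bash
python3 log.py >/dev/null; python3 - <<'E'
from mv import *
b=azv(-43.1); g=np.array([.4552,-.1002,.026])-.0925*b+.062*b; c,s=tilt(b,30); a=-Z*c-b*s
print(g+.019*a);go(g+.019*a,frame(a,b))
E
```

```text
[ 0.426 -0.073  0.01 ]
call: rows 1 slide [-0.2 -0.2  1.3] dr [ 0.   -0.02  0.  ]
end [ 0.426 -0.073  0.009] q [-29.  40.  97.   7.  73. 100.]
```

Emit:
{"method": "arm_command", "body": {
  "motion": [
    {"fingers":8.8,"slide":[-0.2,-0.2,1.3],"dr":[0,-0.02,0]},
    {"fingers":8.8,"slide":[-0.2,-0.2,1.3],"dr":[0,-0.02,0]},
    {"fingers":3.0,"slide":[-0.2,-0.2,1.3],"dr":[0,-0.02,0]},
    {"fingers":3.0,"slide":[-0.2,-0.2,1.3],"dr":[0,-0.02,0]},
    {"fingers":3.0,"slide":[-0.2,-0.2,1.3],"dr":[0,-0.02,0]}
  ],
  "squeeze": 30
}}

```text
clock: 2.87
tcp_pos: [0.4254, -0.0729, 0.0087]
ee_rot: [179.9, 30.3, -43.1]
contact_force: [-0.1, 0.1, -0.2]
finger_gap: 0.0701
```

```bash
python3 log.py
```

```text
clock 2.8667
qpos [-29.4409  40.0181  96.3931   7.0848  73.3512  99.7975]
tcp_pos [ 0.4254 -0.0729  0.0087]
ee_rot [179.9383  30.3395 -43.0921]
contact_force [-0.08    0.1133 -0.1603]
finger_gap 0.0701
```

Emit:
{"method": "arm_command", "body": {
  "motion": [
    {"fingers":3.0,"slide":[0,0,0],"dr":[0,0,0]},
    {"fingers":3.0,"slide":[0,0,0],"dr":[0,0,0]},
    {"fingers":3.0,"slide":[0,0,0],"dr":[0,0,0]},
    {"fingers":3.0,"slide":[0,0,0],"dr":[0,0,0]},
    {"fingers":3.0,"slide":[0,0,0],"dr":[0,0,0]}
  ],
  "squeeze": 35
}}

```text
clock: 3.28
tcp_pos: [0.4252, -0.0728, 0.0086]
ee_rot: [179.9, 30.4, -43.1]
contact_force: [-0.2, 0.0, 1.6]
finger_gap: 0.0434
```

```bash
python3 log.py; cat > plan2.py <<'E'
from mv import *
# plan: lift then interpolate
x0,M0,_=cur()
xl=x0+[0.01,-.02,.16]
c,s=tilt(0,30);h=azv(10);a=h*c-Z*s
G=np.array([.4965,-.337,.0867+.062+.05]); xp=G+.019*a; Mp=frame(a,Z)
r=Rn.from_matrix(M0.T@Mp).as_rotvec();print('rot',r,np.degrees(np.linalg.norm(r)))
q=sensors.get_obs()['qpos']
for f in np.linspace(0,1,9):
    s=ik(xl+(xp-xl)*f,M0@Rn.from_rotvec(r*f).as_matrix(),q0=q)
    print(f,s[0].round(0) if s else None)
    if s:q=s[0]
E
python3 plan2.py
```

```text
clock 3.2833
qpos [-29.4406  40.0215  96.4149   7.0855  73.3482  99.7975]
tcp_pos [ 0.4252 -0.0728  0.0086]
ee_rot [179.9324  30.3611 -43.0955]
contact_force [-0.2277  0.043   1.5756]
finger_gap 0.0434
rot [ 0.263  1.453 -0.988] 101.82785151575187
0.0 [-31.  28.  88.   6.  94. 101.]
0.125 [-33.  24.  91.   6.  85.  92.]
0.25 [-37.  20.  94.   7.  75.  81.]
0.375 [-41.  17.  98.  12.  65.  69.]
0.5 [-45.  15. 102.  20.  57.  52.]
0.625 [-51.  15. 105.  33.  50.  32.]
0.75 [-56.  16. 108.  49.  49.   8.]
0.875 [-60.  20. 108.  64.  52. -15.]
1.0 [-64.  25. 106.  75.  59. -33.]
```

```bash
cat > plan3.py <<'E'
from mv import *
x0,M0,_=cur()
x,M=go(x0+[0.01,-.02,.17],M0)
c,s=tilt(0,30);h=azv(10);a=h*c-Z*s
G=np.array([.4965,-.337,.0867+.062+.06]); xp=G+.019*a; Mp=frame(a,Z)
go(xp,Mp,x,M,deg=5.5)
E
python3 plan3.py
```

```text
call: rows 5 slide [ -6.8   0.8 -15.7] dr [0. 0. 0.]
end [ 0.435 -0.093  0.178] q [-31.  27.  88.   6.  95. 101.]
call: rows 5 slide [ 4.9  3.3 -3.5] dr [ 0.07  0.39 -0.27]
call: rows 5 slide [ 4.9  4.5 -1.9] dr [ 0.07  0.39 -0.27]
call: rows 5 slide [ 3.9  5.6 -0.4] dr [ 0.07  0.39 -0.26]
call: rows 4 slide [1.6 4.5 0.2] dr [ 0.05  0.28 -0.19]
end [ 0.512 -0.334  0.199] q [-64.  24. 106.  74.  60. -31.]
```

Lifting, gently at first.

Emit:
{"method": "arm_command", "body": {
  "motion": [
    {"fingers":3.0,"slide":[-0.6,0,-1.4],"dr":[0,0,0]},
    {"fingers":3.0,"slide":[-1.8,0.1,-4.2],"dr":[0,0,0]},
    {"fingers":3.0,"slide":[-3.2,0.3,-7.4],"dr":[0,0,0]},
    {"fingers":3.0,"slide":[-4.6,0.5,-10.6],"dr":[0,0,0]},
    {"fingers":3.0,"slide":[-6,0.7,-13.8],"dr":[0,0,0]}
  ],
  "squeeze": 35
}}

```text
clock: 3.7
tcp_pos: [0.4334, -0.0901, 0.1593]
ee_rot: [179.9, 30.4, -43.1]
contact_force: [0.8, -0.8, -3.4]
finger_gap: 0.0434
```

```bash
python3 log.py; sed -i 's/^x,M=go.*/x,M=x0,M0/' plan3.py; python3 plan3.py
```

```text
clock 3.7
qpos [-30.5993  27.9103  89.2299   6.2091  92.6538 101.1165]
tcp_pos [ 0.4334 -0.0901  0.1593]
ee_rot [179.9129  30.3898 -43.1032]
contact_force [ 0.7548 -0.8136 -3.4009]
finger_gap 0.0434
call: rows 5 slide [ 4.7  3.4 -4. ] dr [ 0.07  0.39 -0.27]
call: rows 5 slide [ 4.9  4.4 -2.4] dr [ 0.07  0.39 -0.27]
call: rows 5 slide [ 4.1  5.6 -0.9] dr [ 0.07  0.4  -0.26]
call: rows 4 slide [2.  4.5 0. ] dr [ 0.05  0.27 -0.19]
end [ 0.513 -0.334  0.2  ] q [-64.  24. 106.  74.  60. -31.]
```

Emit:
{"method": "arm_command", "body": {
  "motion": [
    {"fingers":3.0,"slide":[0.9,0.7,-0.8],"dr":[0.01,0.08,-0.05]},
    {"fingers":3.0,"slide":[1.9,1.4,-1.6],"dr":[0.03,0.16,-0.11]},
    {"fingers":3.0,"slide":[2.8,2,-2.4],"dr":[0.04,0.24,-0.16]},
    {"fingers":3.0,"slide":[3.7,2.7,-3.2],"dr":[0.06,0.31,-0.21]},
    {"fingers":3.0,"slide":[4.7,3.4,-4],"dr":[0.07,0.39,-0.27]}
  ]
}}

```text
clock: 4.12
tcp_pos: [0.4549, -0.1569, 0.1688]
ee_rot: [-171.3, 6.6, -28.6]
contact_force: [0.6, -0.4, -3.8]
finger_gap: 0.0436
```

Emit:
{"method": "arm_command", "body": {
  "motion": [
    {"fingers":3.0,"slide":[1,0.9,-0.5],"dr":[0.01,0.08,-0.05]},
    {"fingers":3.0,"slide":[2,1.8,-1],"dr":[0.03,0.16,-0.11]},
    {"fingers":3.0,"slide":[3,2.6,-1.5],"dr":[0.04,0.24,-0.16]},
    {"fingers":3.0,"slide":[4,3.5,-2],"dr":[0.06,0.31,-0.21]},
    {"fingers":3.0,"slide":[4.9,4.4,-2.4],"dr":[0.07,0.39,-0.27]}
  ]
}}

```text
clock: 4.53
tcp_pos: [0.4767, -0.2227, 0.18]
ee_rot: [-168.4, -18.2, -17.4]
contact_force: [0.5, 1.1, -2.5]
finger_gap: 0.0433
```

```bash
python3 log.py; python3 plan3.py
```

```text
clock 4.5333
qpos [-47.0728  14.5557 102.5012  23.4766  55.1831  46.1942]
tcp_pos [ 0.4767 -0.2227  0.18  ]
ee_rot [-168.3564  -18.219   -17.3628]
contact_force [ 0.5443  1.0789 -2.4833]
finger_gap 0.0433
call: rows 5 slide [ 4.1  5.6 -1. ] dr [ 0.07  0.4  -0.26]
call: rows 4 slide [2.  4.5 0.1] dr [ 0.05  0.27 -0.19]
end [ 0.513 -0.335  0.199] q [-64.  24. 106.  75.  60. -32.]
```

Emit:
{"method": "arm_command", "body": {
  "motion": [
    {"fingers":3.0,"slide":[0.8,1.1,-0.2],"dr":[0.01,0.08,-0.05]},
    {"fingers":3.0,"slide":[1.6,2.2,-0.4],"dr":[0.03,0.16,-0.1]},
    {"fingers":3.0,"slide":[2.5,3.4,-0.6],"dr":[0.04,0.24,-0.16]},
    {"fingers":3.0,"slide":[3.3,4.5,-0.8],"dr":[0.06,0.32,-0.21]},
    {"fingers":3.0,"slide":[4.1,5.6,-1],"dr":[0.07,0.4,-0.26]}
  ]
}}

```text
clock: 4.95
tcp_pos: [0.497, -0.2888, 0.191]
ee_rot: [-170.7, -43.6, -5.3]
contact_force: [0.1, -0.2, -3.5]
finger_gap: 0.0436
```

Emit:
{"method": "arm_command", "body": {
  "motion": [
    {"fingers":3.0,"slide":[0.5,1.1,0],"dr":[0.01,0.07,-0.05]},
    {"fingers":3.0,"slide":[1,2.2,0],"dr":[0.02,0.14,-0.1]},
    {"fingers":3.0,"slide":[1.5,3.4,0.1],"dr":[0.04,0.2,-0.14]},
    {"fingers":3.0,"slide":[2,4.5,0.1],"dr":[0.05,0.27,-0.19]},
    {"fingers":3.0,"slide":[2,4.5,0.1],"dr":[0.05,0.27,-0.19]}
  ]
}}

```text
clock: 5.37
tcp_pos: [0.5125, -0.3358, 0.1969]
ee_rot: [-179.7, -59.9, 9.8]
contact_force: [-0.1, -0.1, -3.2]
finger_gap: 0.0437
```

```bash
python3 log.py; python3 fit.py|sed -n 2p; python3 plan3.py; python3 - <<'E'
from h import *
for n in ('scene','top'):
    p,d=eyes.grab_frame(n); cv2.imwrite(f"pics/{n}1.png",p[:,:,::-1]); np.savez(f"pics/{n}1.npz",p=p,d=d)
a=cv2.imread('pics/top1.png')[120:310,360:600];b=cv2.imread('pics/scene1.png')[130:320,130:370]
cv2.imwrite('pics/c1.png',np.hstack([cv2.resize(i,(400,317)) for i in (a,b)]))
E
```

```text
clock 5.3667
qpos [-65.1086  24.3071 104.6052  73.2698  60.8222 -30.3648]
tcp_pos [ 0.5125 -0.3358  0.1969]
ee_rot [-179.7385  -59.8808    9.7539]
contact_force [-0.1334 -0.1047 -3.2332]
finger_gap 0.0437
 132.17 117.99  35.13] [ 0.  -0.  64.4] [ 0.2013 -0.      0.4389  0.039   0.3975  0.1163  0.      0.2479] 7.176234632089162e-07
call: rows 1 slide [ 0.2 -0.2 -0.1] dr [-0.  0. -0.]
end [ 0.512 -0.334  0.199] q [-65.  24. 105.  73.  61. -30.]
```

View pics/c1.png

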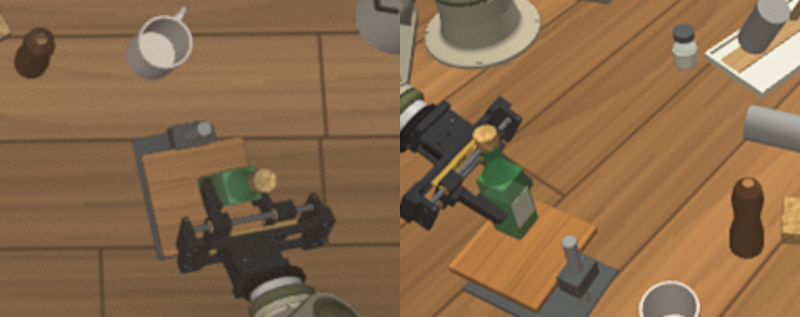

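```bash
python3 - <<'E'
from h import *
from mv import cur
np.set_printoptions(suppress=True,precision=4)
x,M,_=cur(); g=x-.019*M[:,2]
up=np.cos(np.radians(30))*M[:,0]-np.sin(np.radians(30))*M[:,2]
print('grasp pt',g,'bottle axis by kin',up,'foot',g-.062*up,'cork top',g+.123*up)
rs=[]
for n in ('scene','top'):
    f=np.load(f'pics/{n}1.npz');p=f['p'];C=cloud(n,f['d']);hsv=cv2.cvtColor(p,cv2.COLOR_RGB2HSV)
    X,Y,Z=np.moveaxis(C,-1,0)
    m=(hsv[...,0]<28)&(hsv[...,1]>50)&(hsv[...,2]>110)&(Z>.29)&(Z<.35)&(abs(X-.5)<.1)&(abs(Y+.337)<.1)
    v,u=np.nonzero(m&(Z>.31)); t=m&(Z>np.percentile(Z[m],97)-.006)
    print(n,m.sum(),'cork top mean',C[t].mean(0),'cork all',C[m].mean(0)); tv,tu=np.nonzero(t); rs.append(ray(n,tu.mean(),tv.mean()))
    g_=(hsv[...,0]>40)&(hsv[...,0]<90)&(hsv[...,1]>80)&(Z>.12)&(Z<.31)&(abs(X-.5)<.1)&(abs(Y+.337)<.1)
    P=C[g_]; print(n,'green',g_.sum(),P.min(0),P.max(0))
print('tri',tri(rs))
E
```

```text
grasp pt [ 0.4967 -0.3367  0.2073] bottle axis by kin [ 0.0064 -0.0032  1.    ] foot [ 0.4963 -0.3365  0.1453] cork top [ 0.4975 -0.3371  0.3303]
scene 152 cork top mean [ 0.5017 -0.3379  0.3266] cork all [ 0.5032 -0.3393  0.3242]
scene green 718 [ 0.4365 -0.3717  0.148 ] [ 0.5287 -0.3032  0.3063]
top 171 cork top mean [ 0.4977 -0.3385  0.3281] cork all [ 0.4974 -0.3377  0.3271]
top green 261 [ 0.4755 -0.362   0.1528] [ 0.5195 -0.3132  0.3007]
tri [ 0.499  -0.3383  0.3251]
```

Emit:
{"method": "arm_command", "body": {
  "motion": [
    {"fingers":3.0,"slide":[-1.3,0,0.75],"dr":[0,0,0]},
    {"fingers":3.0,"slide":[-2.6,0,1.5],"dr":[0,0,0]},
    {"fingers":3.0,"slide":[-3.5,0,2],"dr":[0,0,0]},
    {"fingers":3.0,"slide":[-3.9,0,2.25],"dr":[0,0,0]},
    {"fingers":3.0,"slide":[-3.9,0,2.25],"dr":[0,0,0]}
  ]
}}

```text
clock: 5.88
tcp_pos: [0.5132, -0.333, 0.1531]
ee_rot: [-179.6, -59.7, 9.8]
contact_force: [-0.4, 0.5, -4.4]
finger_gap: 0.0436
```

```bash
python3 log.py
```

```text
clock 5.8833
qpos [-64.8714  28.6598 106.2806  76.5425  59.1088 -36.9344]
tcp_pos [ 0.5132 -0.333   0.1531]
ee_rot [-179.6296  -59.7329    9.7819]
contact_force [-0.4092  0.4951 -4.4485]
finger_gap 0.0436
```

Emit:
{"method": "arm_command", "body": {
  "motion": [
    {"fingers":3.0,"slide":[-0.13,0,0.07],"dr":[0,0,0]},
    {"fingers":3.0,"slide":[-0.26,0,0.15],"dr":[0,0,0]},
    {"fingers":3.0,"slide":[-0.4,0,0.23],"dr":[0,0,0]},
    {"fingers":3.0,"slide":[-0.52,0,0.3],"dr":[0,0,0]},
    {"fingers":3.0,"slide":[-0.6,0,0.35],"dr":[0,0,0]}
  ]
}}

```text
clock: 6.3
tcp_pos: [0.5132, -0.3341, 0.1468]
ee_rot: [-179.9, -59.8, 10.0]
contact_force: [-0.5, 0.3, -3.6]
finger_gap: 0.0439
```

Emit:
{"method": "arm_command", "body": {
  "motion": [
    {"fingers":3.0,"slide":[-0.04,0,0.03],"dr":[0,0,0]},
    {"fingers":3.0,"slide":[-0.09,0,0.05],"dr":[0,0,0]},
    {"fingers":3.0,"slide":[-0.13,0,0.08],"dr":[0,0,0]},
    {"fingers":3.0,"slide":[-0.17,0,0.1],"dr":[0,0,0]}
  ]
}}

```text
clock: 6.63
tcp_pos: [0.5131, -0.3341, 0.1448]
ee_rot: [-179.8, -59.8, 9.9]
contact_force: [-0.3, 0.4, -3.0]
finger_gap: 0.0437
```

Emit:
{"method": "arm_command", "body": {
  "motion": [
    {"fingers":3.0,"slide":[-0.04,0,0.03],"dr":[0,0,0]},
    {"fingers":3.0,"slide":[-0.09,0,0.05],"dr":[0,0,0]},
    {"fingers":3.0,"slide":[-0.13,0,0.08],"dr":[0,0,0]},
    {"fingers":3.0,"slide":[-0.13,0,0.08],"dr":[0,0,0]}
  ]
}}

```text
clock: 6.97
tcp_pos: [0.5132, -0.334, 0.1432]
ee_rot: [-179.8, -59.8, 9.9]
contact_force: [-0.6, -0.1, -4.4]
finger_gap: 0.0437
```

Emit:
{"method": "arm_command", "body": {
  "motion": [
    {"fingers":3.0,"slide":[-0.04,0,0.03],"dr":[0,0,0]},
    {"fingers":3.0,"slide":[-0.09,0,0.05],"dr":[0,0,0]},
    {"fingers":3.0,"slide":[-0.09,0,0.05],"dr":[0,0,0]}
  ]
}}

```text
clock: 7.22
tcp_pos: [0.5132, -0.334, 0.1421]
ee_rot: [-179.8, -59.8, 9.9]
contact_force: [-0.9, -1.0, -3.6]
finger_gap: 0.0437
```

Emit:
{"method": "arm_command", "body": {
  "motion": [
    {"fingers":3.0,"slide":[-0.04,0,0.03],"dr":[0,0,0]},
    {"fingers":3.0,"slide":[-0.09,0,0.05],"dr":[0,0,0]},
    {"fingers":3.0,"slide":[-0.09,0,0.05],"dr":[0,0,0]}
  ]
}}

```text
clock: 7.47
tcp_pos: [0.5132, -0.3341, 0.1414]
ee_rot: [-179.9, -59.9, 10.0]
contact_force: [-0.3, 0.1, -1.4]
finger_gap: 0.0439
```

Emit:
{"method": "arm_command", "body": {
  "motion": [
    {"fingers":3.0,"slide":[-0.04,0,0.03],"dr":[0,0,0]},
    {"fingers":3.0,"slide":[-0.09,0,0.05],"dr":[0,0,0]},
    {"fingers":3.0,"slide":[-0.09,0,0.05],"dr":[0,0,0]}
  ]
}}

```text
clock: 7.72
tcp_pos: [0.5134, -0.334, 0.1413]
ee_rot: [-179.9, -60.0, 10.0]
contact_force: [-3.6, 2.9, 6.4]
finger_gap: 0.0441
```

Contact at TCP z 0.1413. I'll ease back so the board just carries the bottle, then open.

Emit:
{"method": "arm_command", "body": {
  "motion": [
    {"fingers":3.0,"slide":[0.06,0,-0.03],"dr":[0,0,0]},
    {"fingers":3.0,"slide":[0.06,0,-0.03],"dr":[0,0,0]}
  ]
}}

```text
clock: 7.88
tcp_pos: [0.5133, -0.3341, 0.1413]
ee_rot: [-179.9, -59.9, 10.0]
contact_force: [-0.6, 0.5, 2.9]
finger_gap: 0.0437
```

Emit:
{"method": "arm_command", "body": {
  "motion": [
    {"fingers":5,"slide":[0.02,0,-0.01],"dr":[0,0,0]},
    {"fingers":6,"slide":[0.02,0,-0.01],"dr":[0,0,0]},
    {"fingers":7,"slide":[0.02,0,-0.01],"dr":[0,0,0]},
    {"fingers":8,"slide":[0.02,0,-0.01],"dr":[0,0,0]},
    {"fingers":8.8,"slide":[0.02,0,-0.01],"dr":[0,0,0]}
  ]
}}

```text
clock: 8.3
tcp_pos: [0.5132, -0.3341, 0.141]
ee_rot: [-179.8, -59.8, 9.9]
contact_force: [-0.0, -0.3, 0.5]
finger_gap: 0.0741
```

Emit:
{"method": "arm_command", "body": {
  "motion": [
    {"fingers":8.8,"slide":[0,0,0],"dr":[0,0,0]},
    {"fingers":8.8,"slide":[0,0,0],"dr":[0,0,0]}
  ]
}}

```text
clock: 8.47
tcp_pos: [0.5132, -0.334, 0.1411]
ee_rot: [-179.8, -59.8, 9.9]
contact_force: [-0.1, 0.4, 0.3]
finger_gap: 0.0872
```

```bash
python3 log.py; python3 wr.py w2
```

```text
clock 8.4667
qpos [-64.9353  30.0586 106.5286  77.6237  58.778  -38.9773]
tcp_pos [ 0.5132 -0.334   0.1411]
ee_rot [-179.8487  -59.8337    9.9358]
contact_force [-0.0669  0.4375  0.2868]
finger_gap 0.0872
```

View pics/w2.png

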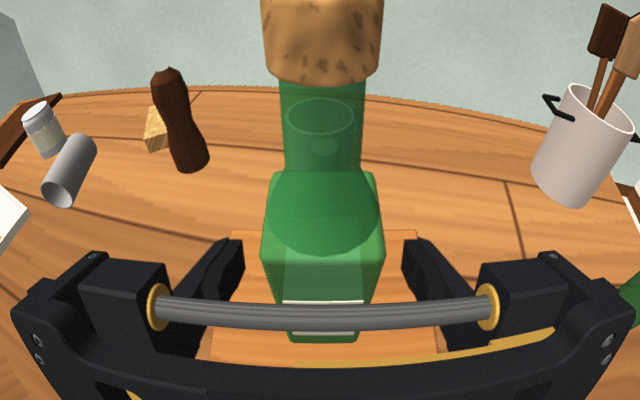

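The wrist view shows the bottle standing free between the open fingers, upright at column 320. I'll retreat and plan the tumbler.

Emit:
{"method": "arm_command", "body": {
  "motion": [
    {"fingers":8.8,"slide":[0,0,-2],"dr":[0,0,0]},
    {"fingers":8.8,"slide":[0,0,-5],"dr":[0,0,0]},
    {"fingers":8.8,"slide":[0,0,-8],"dr":[0,0,0]},
    {"fingers":8.8,"slide":[0,0,-11],"dr":[0,0,0]},
    {"fingers":8.8,"slide":[0,0,-12],"dr":[0,0,0]}
  ]
}}

```text
clock: 8.93
tcp_pos: [0.4092, -0.3535, 0.203]
ee_rot: [179.9, -59.8, 10.0]
contact_force: [-0.3, 0.1, 0.2]
finger_gap: 0.0883
```

```bash
python3 log.py; cat > plan4.py <<'E'
from kin import *
np.set_printoptions(suppress=True,precision=0,linewidth=150)
Z=np.array([0,0,1.]); bd=azv(19); mid=np.array([.6405,.1008,.031])
tip=np.array([.540,.3725,.140]); e=azv(-8); u=.423*e+.906*Z; u/=np.linalg.norm(u)
GB=.045
for t in (0,10,20,30):
    c,s=np.cos(np.radians(t)),np.sin(np.radians(t))
    g=mid+bd*(.0575-GB)+[0,0,.004]; a=-Z*c-bd*s
    for up in (0,.1): print('pick',t,up,*ik(g+.019*a+[0,0,up],frame(a,bd),n=14))
    ep=e-u*(e@u); ep/=np.linalg.norm(ep)
    for psi in range(-150,181,30):
        h=Rn.from_rotvec(u*np.radians(psi)).apply(ep); a=h*c-u*s
        G=tip+u*(.005-GB)
        print('   place',t,psi,*ik(G+.019*a,frame(a,u),n=12),'| hi',*ik(G+.13*u+.019*a,frame(a,u),n=12))
E
python3 plan4.py
```

```text
clock 8.9333
qpos [-78.4991  19.322  111.2073  67.0269  69.8328 -36.03  ]
tcp_pos [ 0.4092 -0.3535  0.203 ]
ee_rot [179.8831 -59.834   10.0479]
contact_force [-0.2916  0.0619  0.2145]
finger_gap 0.0883
pick 0 0 [-1. 48. 72.  0. 60. 70.]
pick 0 0.1 [-1. 41. 68.  0. 71. 70.]
   place 0 -150 | hi
   place 0 -120 | hi
   place 0 -90 | hi
   place 0 -60 | hi
   place 0 -30 | hi
   place 0 0 | hi
   place 0 30 [ 26.  37. 114. 182.  39. -78.] | hi [ 22.  25. 106. 173.  20. -71.]
   place 0 60 [ 11.  42. 114. 129.  61. -49.] | hi [  9.  30. 106. 116.  51. -28.]
   place 0 90 [  4.  52. 100. 100.  84. -37.] | hi [  3.  42.  92.  97.  82. -20.]
   place 0 120 [  5.  64.  78.  86. 109. -29.] | hi [  4.  57.  70.  90. 110. -13.]
   place 0 150 [ 10.  77.  51.  83. 134. -20.] | hi [  9.  72.  42.  97. 135.   0.]
   place 0 180 [ 17.  93.  17. 107. 156.   7.] | hi
pick 10 0 [ 0. 53. 63. -3. 74. 72.]
pick 10 0.1 [ 0. 46. 59. -3. 84. 72.]
   place 10 -150 | hi
   place 10 -120 | hi
   place 10 -90 | hi
   place 10 -60 | hi
   place 10 -30 | hi
   place 10 0 | hi
   place 10 30 [ 24.  33. 112. 174.  
[... 1197 characters left out ...]
 -9. 111.  72.]
   place 30 -150 | hi
   place 30 -120 | hi
   place 30 -90 [  35.   76.   22.  -41.  132. -165.] | hi
   place 30 -60 | hi
   place 30 -30 | hi
   place 30 0 [ 33.  35.  92. -44.  33. 164.] | hi [ 29.  30.  80. -30.  45. 144.]
   place 30 30 [ 22.  30. 103.  45.  11.  55.] | hi [19. 24. 90. 21. 28. 79.]
   place 30 60 [ 11.  34. 102.  78.  41.  -1.] | hi [ 9. 28. 90. 60. 49. 23.]
   place 30 90 [  6.  44.  91.  70.  71. -13.] | hi [ 5. 39. 79. 65. 79.  3.]
   place 30 120 [  6.  56.  72.  62.  98. -22.] | hi [  5.  53.  59.  65. 107.  -7.]
   place 30 150 [ 10.  70.  48.  57. 124. -29.] | hi [  9.  69.  31.  69. 134.  -9.]
   place 30 180 [ 16.  84.  19.  56. 150. -36.] | hi
```

```bash
python3 fit.py >/dev/null; cat > geo.py <<'E'
from mv import *
bd=azv(19); mid=np.array([.6405,.1008,.031])
tip=np.array([.540,.3725,.140]); e=azv(-8); u=.423*e+.906*Z; u/=np.linalg.norm(u)
GB=.030; DZ=.005; t=30
c,s=np.cos(np.radians(t)),np.sin(np.radians(t))
def pick(up=0,t=t,back=0):
    c,s=np.cos(np.radians(t)),np.sin(np.radians(t))
    g=mid+bd*(.0575-GB)+[0,0,DZ]; a=-Z*c-bd*s
    return g+.019*a+[0,0,up]-back*a,frame(a,-bd)
# in tool frame the tumbler axis passes offset: axis point = grasp + off (down by DZ at pick)
def place(psi,d=0,t=t):
    c,s=np.cos(np.radians(t)),np.sin(np.radians(t))
    ep=e-u*(e@u); ep/=np.linalg.norm(ep)
    h=Rn.from_rotvec(u*np.radians(psi)).apply(ep); a=h*c-u*s
    G=tip+u*(.005-GB+d)-h*DZ
    return G+.019*a,frame(a,-u)
E
python3 - <<'E'
from geo import *
np.set_printoptions(suppress=True,precision=0,linewidth=150)
for tt in (20,25,30):
    print('pick',tt,*ik(*pick(0,tt)),'|',*ik(*pick(.15,tt)))
    for psi in (-45,-30,-15,0,15,30,45):
        x,M=place(psi,0,tt);print(tt,psi,x.round(3),*ik(x,M),'|hi',*ik(*place(psi,.13,tt)))
E
```

```text
pick 20 [   1.   60.   49.   -6.   90. -107.] | [   1.   53.   41.   -6.  105. -108.]
20 -45 [1. 0. 0.] [ 41.  53.  63. -52.  86.   8.] |hi [ 38.  50.  50. -52.  93.  -7.]
20 -30 [1. 0. 0.] [ 41.  46.  75. -54.  68.   7.] |hi [ 37.  42.  63. -51.  75.  -9.]
20 -15 [1. 0. 0.] [ 39.  39.  86. -59.  50.   6.] |hi [ 35.  34.  75. -49.  57. -13.]
20 0 [1. 0. 0.] [ 35.  34.  96. -66.  32.   6.] |hi [ 31.  28.  84. -45.  39. -22.]
20 15 [1. 0. 0.] |hi [ 26.  24.  91. -28.  22. -45.]
20 30 [1. 0. 0.] [ 23.  29. 108. 134.   8. 147.] |hi [  20.   22.   96.   32.   16. -112.]
20 45 [1. 0. 0.] [ 16.  30. 109. 108.  26. 162.] |hi [  13.   23.   97.   69.   29. -156.]
pick 25 [   2.   64.   43.   -7.   97. -106.] | [   2.   56.   35.   -8.  112. -109.]
25 -45 [1. 0. 0.] [ 40.  53.  62. -47.  85.   5.] |hi [ 37.  50.  48. -48.  94.  -9.]
25 -30 [1. 0. 0.] [ 39.  45.  74. -49.  68.   2.] |hi [ 36.  42.  61. -46.  77. -12.]
25 -15 [1. 0. 0.] [ 37.  39.  85. -51.  51.  -1.] |hi [ 34.  35.  72. -43.  60. -19.]
25 0 [1. 0. 0.] [ 34.  34.  94. -53.  32.  -7.] |hi [ 30.  29.  82. -36.  42. -31.]
25 15 [1.
[... 238 characters left out ...]
0 [   2.   67.   37.   -9.  104. -107.] | [   2.   60.   29.  -10.  119. -109.]
30 -45 [1. 0. 0.] [ 39.  52.  61. -42.  85.   3.] |hi [ 36.  50.  46. -43.  96. -10.]
30 -30 [1. 0. 0.] [ 38.  45.  73. -43.  69.  -2.] |hi [ 35.  42.  59. -40.  79. -16.]
30 -15 [1. 0. 0.] [ 36.  39.  83. -44.  52.  -8.] |hi [ 33.  35.  70. -36.  62. -24.]
30 0 [1. 0. 0.] [ 33.  33.  92. -42.  34. -18.] |hi [ 29.  29.  79. -29.  47. -38.]
30 15 [1. 0. 0.] [ 28.  30.  98. -27.  18. -43.] |hi [ 25.  25.  85. -11.  34. -62.]
30 30 [1. 0. 0.] [  22.   29.  103.   40.   13. -120.] |hi [  19.   24.   89.   20.   30. -101.]
30 45 [1. 0. 0.] [  16.   30.  104.   73.   26. -164.] |hi [  13.   24.   91.   47.   38. -135.]
```

```bash
cat > clear.py <<'E'
from h import *
import geo
from geo import *
f=np.load('pics/top0.npz');C=cloud('top',f['d']);Cs=cloud('scene',np.load('pics/scene0.npz')['d'])
def circ(C,x0,x1,y0,y1,z0,z1):
    X,Y,Zz=np.moveaxis(C,-1,0);m=(X>x0)&(X<x1)&(Y>y0)&(Y<y1)&(Zz>z0)&(Zz<z1);return cv2.minEnclosingCircle((C[m][:,:2]*1000).astype(np.float32)),np.median(Zz[m]),m.sum()
for c_ in (C,Cs): print('tin',circ(c_,.63,.80,.19,.34,.09,.115))
for c_ in (C,Cs): print('mill',circ(c_,.6,.80,-.17,-.03,.12,.17))
def cyl(ctr,ax,r,L0,L1):
    a,l=np.meshgrid(np.linspace(0,2*np.pi,72),np.linspace(L0,L1,40));w1=np.cross(ax,[.3,.5,.1]);w1/=np.linalg.norm(w1);w2=np.cross(ax,w1)
    return (ctr+l.ravel()[:,None]*ax+r*(np.cos(a).ravel()[:,None]*w1+np.sin(a).ravel()[:,None]*w2))
def boxd(x,M,pts,openw=.0615):
    q=(pts-(x-.019*M[:,2]))@M; out=[]
    for lo,hi in (([-.0375,-.0935,-.30],[.0375,.0935,-.045]),([-.012,-openw,-.045],[.012,openw,.019]),([.03,-.06,-.25],[.10,.06,-.12])):
        lo,hi=np.array(lo),np.array(hi); d=np.maximum(np.maximum(lo-q,q-hi),0); out.append(round(np.linalg.norm(d,axis=1).min()*1000,1))
    return out
if __name__=='__main__':
    tin=cyl(np.array([.702,.268,0]),Z,.036,0,.1)
    tum=cyl(mid,bd,.031,-.0575,.0575)
    f_=azv(82); tk=cyl(tip-.13*f_,u,.031,-.11,.005)
    for tt in (10,15,20,25,30):
      for geo.GB in (.03,.04):
        x,M=pick(0,tt); print(tt,geo.GB,'pick tin',boxd(x,M,tin),'tumbler',boxd(x,M,tum)[0])
        for psi in (-30,-15,0):
            x,M=place(psi,0,tt); print('    place',psi,'taken',boxd(x,M,tk,.05),'lowest body z',round((x-.019*M[:,2]-.045*M[:,2])[2]-.0375*abs(M[2,0])-.0935*abs(M[2,1]),3))
E
python3 clear.py
```

```text
tin (((713.1370849609375, 271.84869384765625), 34.3990592956543), np.float64(0.09901995598636881), np.int64(586))
tin (((719.209716796875, 273.91680908203125), 35.61015319824219), np.float64(0.09837478344818074), np.int64(341))
mill (((712.1160888671875, -103.66403198242188), 22.253122329711914), np.float64(0.1422140868464592), np.int64(249))
mill (((719.80078125, -103.98841094970703), 23.12652587890625), np.float64(0.13891300733621226), np.int64(269))
10 0.03 pick tin [np.float64(21.0), np.float64(64.8), np.float64(104.6)] tumbler 14.2
    place -30 taken [np.float64(79.9), np.float64(48.6), np.float64(169.4)] lowest body z 0.092
    place -15 taken [np.float64(53.6), np.float64(46.7), np.float64(143.8)] lowest body z 0.104
    place 0 taken [np.float64(27.0), np.float64(49.0), np.float64(115.2)] lowest body z 0.115
10 0.04 pick tin [np.float64(27.7), np.float64(71.5), np.float64(111.1)] tumbler 12.4
    place -30 taken [np.float64(78.7), np.float64(48.6), np.float64(169.4)] lowest body z 0.083
    place -15 taken [np.float64(52.1), np.float64(46.7), np.float64(143.8)] lowest body z
[... 2357 characters left out ...]
float64(56.7), np.float64(79.4)] tumbler 7.5
    place -30 taken [np.float64(66.1), np.float64(47.6), np.float64(165.2)] lowest body z 0.112
    place -15 taken [np.float64(43.4), np.float64(46.3), np.float64(139.7)] lowest body z 0.124
    place 0 taken [np.float64(21.2), np.float64(49.0), np.float64(111.4)] lowest body z 0.135
30 0.04 pick tin [np.float64(10.8), np.float64(62.6), np.float64(83.7)] tumbler 2.5
    place -30 taken [np.float64(63.0), np.float64(47.6), np.float64(165.1)] lowest body z 0.102
    place -15 taken [np.float64(39.0), np.float64(46.3), np.float64(139.7)] lowest body z 0.115
    place 0 taken [np.float64(17.6), np.float64(49.0), np.float64(111.4)] lowest body z 0.126
```

```bash
sed -i 's/^GB=.030; DZ=.005; t=30/GB=.032; DZ=.005; t=25/' geo.py; python3 - <<'E'
from geo import *
x0,M0,o=cur(); q=o['qpos']
xt,Mt=pick(.0,25,back=.13); print('pre',xt, 'pick',pick()[0])
for via in (None,1):
    q=o['qpos']; segs=[]
    if via is None: segs=[(x0,M0,xt,Mt)]
    else:
        xv=np.array([.48,-.12,.34]); av=-Z; Mv=frame(av,azv(-120)); segs=[(x0,M0,xv,Mv),(xv,Mv,xt,Mt)]
    for a_ in segs:
        r=Rn.from_matrix(a_[1].T@a_[3]).as_rotvec(); print('rot',np.degrees(np.linalg.norm(r)))
        for f in np.linspace(0,1,8):
            x=a_[0]+(a_[2]-a_[0])*f+[0,0,.08*np.sin(np.pi*f) if via is None else 0]
            s=ik(x,a_[1]@Rn.from_rotvec(r*f).as_matrix(),q0=q); print(x.round(2),s[0].round(0) if s else None)
            if s:q=s[0]
E
```

```text
pre [0.709 0.124 0.137] pick [0.657 0.106 0.019]
rot 171.3802420211392
[ 0.41 -0.35  0.2 ] [-78.  19. 111.  67.  70. -36.]
[ 0.45 -0.29  0.23] [-65.   6. 123.  81.  45. -17.]
[ 0.49 -0.22  0.25] [-41.   1. 122.  69.  11.  29.]
[ 0.54 -0.15  0.25] None
[ 0.58 -0.08  0.24] None
[ 0.62 -0.01  0.22] None
[0.67 0.06 0.18] None
[0.71 0.12 0.14] None
rot 137.00792744190193
[ 0.41 -0.35  0.2 ] [-78.  19. 111.  67.  70. -36.]
[ 0.42 -0.32  0.22] [-73.   9. 117.  68.  57. -14.]
[ 0.43 -0.29  0.24] [-64.   1. 119.  58.  44.  19.]
[ 0.44 -0.25  0.26] [-53.  -3. 115.  34.  38.  66.]
[ 0.45 -0.22  0.28] [-43.  -2. 108.   9.  45. 111.]
[ 0.46 -0.19  0.3 ] [-35.   1.  98.  -1.  59. 142.]
[ 0.47 -0.15  0.32] [-30.   6.  89.  -3.  75. 164.]
[ 0.48 -0.12  0.34] None
rot 47.73904941844709
[ 0.48 -0.12  0.34] None
[ 0.51 -0.09  0.31] None
[ 0.55 -0.05  0.28] None
[ 0.58 -0.02  0.25] None
[0.61 0.02 0.22] None
[0.64 0.05 0.19] None
[0.68 0.09 0.17] None
[0.71 0.12 0.14] None
```

```bash
cat > jpath.py <<'E'
from geo import *
x0,M0,o=cur(); q0=o['qpos']
xt,Mt=pick(.0,25,back=.13)
qt=ik(xt,Mt)[0]; print('qt',qt.round(1))
qv=np.array([-45,10,90,30,80,-70.]); 
def path(pts,n):
    from scipy.interpolate import CubicSpline,PchipInterpolator
    return PchipInterpolator(np.linspace(0,1,len(pts)),np.array(pts))(np.linspace(0,1,n))
qs=path([q0,qv,qt],27)
px=None
for i,q in enumerate(qs):
    x,M=tool(q)
    if i%2==0 : print(i,x.round(3),'a',M[:,2].round(2),'q',q.round(0))
    if px is not None and i%4==0: pass
    px=x
rot=[np.degrees(Rn.from_matrix(tool(qs[i])[1].T@tool(qs[i+1])[1]).magnitude()) for i in range(len(qs)-1)]
print(np.round(rot,1),np.round([np.linalg.norm(tool(qs[i])[0]-tool(qs[i+1])[0])*100 for i in range(len(qs)-1)],1))
np.save('qs.npy',qs)
E
python3 jpath.py
```

```text
Traceback (most recent call last):
  File "jpath.py", line 4, in <module>
    qt=ik(xt,Mt)[0]; print('qt',qt.round(1))
       ~~~~~~~~~^^^
IndexError: list index out of range
```

```bash
sed -i 's/pick(.0,25,back=.13)/pick(.12,25)/' jpath.py; python3 jpath.py
```

```text
qt [   1.8   57.    38.4   -7.6  108.4 -108. ]
0 [ 0.409 -0.353  0.203] a [ 0.85  0.15 -0.5 ] q [-78.  19. 111.  67.  70. -36.]
2 [ 0.424 -0.319  0.222] a [ 0.8   0.21 -0.56] q [-74.  16. 110.  61.  70. -41.]
4 [ 0.438 -0.288  0.239] a [ 0.73  0.27 -0.62] q [-70.  13. 107.  56.  71. -46.]
6 [ 0.452 -0.258  0.254] a [ 0.66  0.32 -0.68] q [-65.  11. 104.  50.  73. -51.]
8 [ 0.466 -0.23   0.268] a [ 0.58  0.35 -0.74] q [-59.  11. 101.  44.  75. -56.]
10 [ 0.479 -0.202  0.284] a [ 0.49  0.36 -0.79] q [-54.  10.  97.  39.  77. -62.]
12 [ 0.492 -0.175  0.301] a [ 0.4   0.35 -0.85] q [-48.  10.  92.  33.  79. -67.]
14 [ 0.506 -0.148  0.319] a [ 0.32  0.32 -0.89] q [-42.  10.  88.  27.  81. -73.]
16 [ 0.525 -0.122  0.324] a [ 0.23  0.28 -0.93] q [-36.  13.  82.  21.  84. -78.]
18 [ 0.552 -0.094  0.316] a [ 0.11  0.25 -0.96] q [-29.  19.  75.  16.  88. -84.]
20 [ 0.584 -0.06   0.293] a [-0.02  0.19 -0.98] q [-22.  26.  67.  10.  93. -90.]
22 [ 0.617 -0.017  0.255] a [-0.16  0.11 -0.98] q [-14.  35.  58.   4.  97. -96.]
24 [0.644 0.039 0.202] a [-0.29  0.   -0.96] q [  -6.   46.   48.   -2.  103. -102.]
26 [0.657 0.106 0.139] a [-0.4  -0.14 -0.91] q [   2.   57.   38.   -8.  108. -108.]
[7.3 7.4 7.4 7.4 7.5 7.5 7.5 7.6 7.6 7.6 7.6 7.6 7.5 7.5 7.4 7.4 7.4 7.5 7.6 7.7 7.8 7.9 8.  8.  8.1 8. ] [2.1 2.  2.  1.9 1.8 1.8 1.7 1.7 1.7 1.7 1.7 1.7 1.8 1.7 1.7 1.7 1.9 2.1 2.4 2.8 3.1 3.5 3.9 4.2 4.6 4.8]
```

```bash
cat > jpath2.py <<'E'
exec(open('jpath.py').read().split('qv=')[0])
qu=ik(x0+[-.01,.01,.16],M0,q0=q0); print('up',qu)
from scipy.interpolate import PchipInterpolator
pts=[qu[0],np.array([-45,2,87,30,84,-70.]),qt]
qs=PchipInterpolator([0,.5,1],np.array(pts))(np.linspace(0,1,30))
for i,q in enumerate(qs):
    x,M=tool(q)
    if i%3==0 : print(i,x.round(3),'a',M[:,2].round(2),'q',q.round(0))
rot=[np.degrees(Rn.from_matrix(tool(qs[i])[1].T@tool(qs[i+1])[1]).magnitude()) for i in range(len(qs)-1)]
print(np.round(rot,1),np.round([np.linalg.norm(tool(qs[i])[0]-tool(qs[i+1])[0])*100 for i in range(len(qs)-1)],1))
np.save('qs.npy',qs)
go(x0+[-.01,.01,.16],M0)
E
python3 jpath2.py
```

```text
qt [   1.8   57.    38.4   -7.6  108.4 -108. ]
up [array([-79.592,   5.007, 101.603,  60.991,  81.326, -14.296])]
0 [ 0.399 -0.343  0.363] a [ 0.85  0.15 -0.5 ] q [-80.   5. 102.  61.  81. -14.]
3 [ 0.419 -0.296  0.359] a [ 0.78  0.23 -0.58] q [-73.   4. 101.  55.  81. -27.]
6 [ 0.438 -0.254  0.36 ] a [ 0.69  0.28 -0.67] q [-67.   3.  98.  49.  82. -40.]
9 [ 0.455 -0.215  0.368] a [ 0.6   0.31 -0.74] q [-59.   2.  95.  42.  82. -51.]
12 [ 0.471 -0.176  0.381] a [ 0.5   0.3  -0.81] q [-52.   2.  91.  36.  83. -62.]
15 [ 0.485 -0.137  0.398] a [ 0.42  0.26 -0.87] q [-44.   2.  86.  29.  84. -72.]
18 [ 0.511 -0.104  0.398] a [ 0.31  0.23 -0.92] q [-35.   6.  80.  22.  87. -81.]
21 [ 0.553 -0.07   0.368] a [ 0.14  0.2  -0.97] q [-26.  16.  71.  14.  91. -89.]
24 [ 0.604 -0.022  0.305] a [-0.07  0.13 -0.99] q [-16.  29.  60.   6.  97. -97.]
27 [0.645 0.048 0.212] a [-0.29 -0.01 -0.96] q [  -5.   46.   47.   -2.  104. -104.]
[6.8 6.9 7.  7.1 7.1 7.1 7.2 7.2 7.2 7.1 7.1 7.  7.  6.9 6.8 6.6 6.6 6.6 6.6 6.7 6.8 6.9 7.  7.1 7.1 7.2 7.2 7.1 7.1] [1.8 1.7 1.6 1.6 1.5 1.5 1.5 1.4 1.4 1.4 1.4 1.5 1.5 1.5 1.5 1.4 1.4 1.5 1.8 2.1 2.4 2.8 3.1 3.5 3.8 4.1 4.4 4.6 4.8]
call: rows 5 slide [13.4 -1.1 -8.7] dr [0. 0. 0.]
end [ 0.4   -0.344  0.363] q [-80.   5. 102.  61.  81. -14.]
```

Emit:
{"method": "arm_command", "body": {
  "motion": [
    {"fingers":8.8,"slide":[2.5,-0.2,-1.6],"dr":[0,0,0]},
    {"fingers":8.8,"slide":[5.4,-0.4,-3.5],"dr":[0,0,0]},
    {"fingers":8.8,"slide":[8.3,-0.7,-5.4],"dr":[0,0,0]},
    {"fingers":8.8,"slide":[11.2,-0.9,-7.3],"dr":[0,0,0]},
    {"fingers":8.8,"slide":[13.4,-1.1,-8.7],"dr":[0,0,0]}
  ]
}}

```text
clock: 9.35
tcp_pos: [0.4017, -0.3427, 0.3635]
ee_rot: [179.9, -59.9, 10.2]
contact_force: [-1.0, -0.6, -0.2]
finger_gap: 0.0886
```

```bash
python3 log.py; cat > rows.py <<'E'
from mv import *
import sys
# rows toward qs[i+1..] from the current measured pose; several calls chained
def rows(qs,i0,ncalls,per=5,x0=None,M0=None):
    if x0 is None: x0,M0,_=cur()
    i=i0
    for c in range(ncalls):
        out=[]
        for k in range(1,per+1):
            x,M=tool(qs[min(i+k,len(qs)-1)])
            S=np.round(M0.T@(x-x0)*100,1)+0;R=np.round(Rn.from_matrix(M0.T@M).as_rotvec(),2)+0
            out.append('{"fingers": 8.8, "slide": %s, "dr": %s}'%(S.tolist(),R.tolist()))
        print('call',c,i,'['+', '.join(out)+']')
        x0=x0+M0@S/100;M0=M0@Rn.from_rotvec(R).as_matrix();i+=per
        if i>=len(qs)-1: break
if __name__=='__main__': rows(np.load('qs.npy'),int(sys.argv[1]),int(sys.argv[2]))
E
python3 rows.py 0 3
python3 - <<'E'
from bench import eyes
import cv2
p,d=eyes.grab_frame('scene');cv2.imwrite('pics/scene2.png',p[:,:,::-1])
E
```

```text
clock 9.35
qpos [-79.2371   5.1047 101.4264  61.0556  81.1949 -14.1198]
tcp_pos [ 0.4017 -0.3427  0.3635]
ee_rot [179.9041 -59.8647  10.1672]
contact_force [-1.0055 -0.6116 -0.2118]
finger_gap 0.0886
call 0 0 [{"fingers": 8.8, "slide": [0.1, -1.5, 0.8], "dr": [0.03, -0.03, -0.11]}, {"fingers": 8.8, "slide": [0.5, -2.9, 1.6], "dr": [0.07, -0.06, -0.22]}, {"fingers": 8.8, "slide": [0.9, -4.3, 2.4], "dr": [0.1, -0.09, -0.33]}, {"fingers": 8.8, "slide": [1.3, -5.6, 3.2], "dr": [0.14, -0.11, -0.45]}, {"fingers": 8.8, "slide": [1.8, -6.9, 3.9], "dr": [0.18, -0.13, -0.56]}]
call 1 5 [{"fingers": 8.8, "slide": [1.1, -0.6, 0.7], "dr": [0.04, -0.02, -0.12]}, {"fingers": 8.8, "slide": [2.3, -1.2, 1.4], "dr": [0.08, -0.03, -0.24]}, {"fingers": 8.8, "slide": [3.5, -1.8, 2.0], "dr": [0.12, -0.05, -0.36]}, {"fingers": 8.8, "slide": [4.7, -2.3, 2.5], "dr": [0.16, -0.06, -0.48]}, {"fingers": 8.8, "slide": [5.9, -2.8, 3.0], "dr": [0.2, -0.07, -0.59]}]
call 2 10 [{"fingers": 8.8, "slide": [1.4, 0.4, 0.4], "dr": [0.04, -0.01, -0.12]}, {"fingers": 8.8, "slide": [2.7, 0.8, 0.7], "dr": [0.07, -0.02, -0.24]}, {"fingers": 8.8, "slide": [4.1, 1.2, 1.0], "dr": [0.11, -0.02, -0.35]}, {"fingers": 8.8, "slide": [5.6, 1.7, 1.2], "dr": [0.14, -0.03, -0.47]}, {"fingers": 8.8, "slide": [7.0, 2.1, 1.4], "dr": [0.18, -0.03, -0.58]}]
```

View pics/scene2.png

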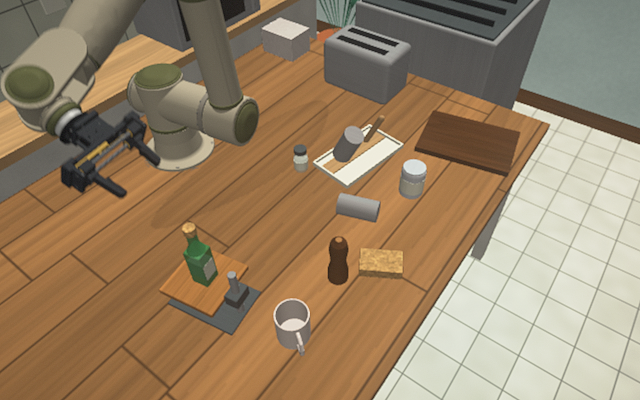

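The bottle stands upright at (200,258), about mid-board. Moving on to the tumbler.

Emit:
{"method": "arm_command", "body": {
  "motion": [
    {"fingers":8.8,"slide":[0.1,-1.5,0.8],"dr":[0.03,-0.03,-0.11]},
    {"fingers":8.8,"slide":[0.5,-2.9,1.6],"dr":[0.07,-0.06,-0.22]},
    {"fingers":8.8,"slide":[0.9,-4.3,2.4],"dr":[0.1,-0.09,-0.33]},
    {"fingers":8.8,"slide":[1.3,-5.6,3.2],"dr":[0.14,-0.11,-0.45]},
    {"fingers":8.8,"slide":[1.8,-6.9,3.9],"dr":[0.18,-0.13,-0.56]}
  ]
}}

```text
clock: 9.82
tcp_pos: [0.432, -0.2667, 0.3564]
ee_rot: [151.7, -43.5, 58.3]
contact_force: [0.3, 0.6, -0.9]
finger_gap: 0.0878
```

Emit:
{"method": "arm_command", "body": {
  "motion": [
    {"fingers":8.8,"slide":[1.1,-0.6,0.7],"dr":[0.04,-0.02,-0.12]},
    {"fingers":8.8,"slide":[2.3,-1.2,1.4],"dr":[0.08,-0.03,-0.24]},
    {"fingers":8.8,"slide":[3.5,-1.8,2.0],"dr":[0.12,-0.05,-0.36]},
    {"fingers":8.8,"slide":[4.7,-2.3,2.5],"dr":[0.16,-0.06,-0.48]},
    {"fingers":8.8,"slide":[5.9,-2.8,3.0],"dr":[0.2,-0.07,-0.59]}
  ]
}}

```text
clock: 10.23
tcp_pos: [0.4603, -0.2017, 0.3686]
ee_rot: [145.7, -22.0, 90.0]
contact_force: [0.6, -0.8, -0.4]
finger_gap: 0.0877
```

Emit:
{"method": "arm_command", "body": {
  "motion": [
    {"fingers":8.8,"slide":[1.4,0.4,0.4],"dr":[0.04,-0.01,-0.12]},
    {"fingers":8.8,"slide":[2.7,0.8,0.7],"dr":[0.07,-0.02,-0.24]},
    {"fingers":8.8,"slide":[4.1,1.2,1.0],"dr":[0.11,-0.02,-0.35]},
    {"fingers":8.8,"slide":[5.6,1.7,1.2],"dr":[0.14,-0.03,-0.47]},
    {"fingers":8.8,"slide":[7.0,2.1,1.4],"dr":[0.18,-0.03,-0.58]}
  ]
}}

```text
clock: 10.65
tcp_pos: [0.4859, -0.1369, 0.3955]
ee_rot: [150.2, -2.5, 117.8]
contact_force: [-0.9, 0.2, 0.1]
finger_gap: 0.088
```

```bash
python3 log.py; python3 rows.py 15 3
```

```text
clock 10.65
qpos [-43.5995   2.3158  86.3039  29.0352  84.2052 -71.8655]
tcp_pos [ 0.4859 -0.1369  0.3955]
ee_rot [150.2299  -2.5434 117.7971]
contact_force [-0.9358  0.1916  0.1238]
finger_gap 0.088
call 0 15 [{"fingers": 8.8, "slide": [0.8, 1.1, 0.1], "dr": [0.04, 0.0, -0.11]}, {"fingers": 8.8, "slide": [1.3, 2.2, 0.7], "dr": [0.08, 0.01, -0.21]}, {"fingers": 8.8, "slide": [1.8, 3.3, 1.7], "dr": [0.12, 0.04, -0.32]}, {"fingers": 8.8, "slide": [2.1, 4.4, 3.1], "dr": [0.17, 0.07, -0.42]}, {"fingers": 8.8, "slide": [2.4, 5.4, 4.9], "dr": [0.22, 0.11, -0.52]}]
call 1 20 [{"fingers": 8.8, "slide": [-0.6, 1.4, 1.8], "dr": [0.04, 0.05, -0.1]}, {"fingers": 8.8, "slide": [-1.2, 2.9, 4.1], "dr": [0.08, 0.11, -0.19]}, {"fingers": 8.8, "slide": [-1.7, 4.4, 6.8], "dr": [0.13, 0.17, -0.29]}, {"fingers": 8.8, "slide": [-2.0, 6.0, 9.9], "dr": [0.17, 0.23, -0.38]}, {"fingers": 8.8, "slide": [-2.1, 7.7, 13.3], "dr": [0.22, 0.3, -0.48]}]
call 2 25 [{"fingers": 8.8, "slide": [-1.7, 2.2, 3.1], "dr": [0.04, 0.08, -0.09]}, {"fingers": 8.8, "slide": [-3.2, 4.5, 6.5], "dr": [0.09, 0.15, -0.18]}, {"fingers": 8.8, "slide": [-4.4, 7.1, 10.2], "dr": [0.14, 0.23, -0.26]}, {"fingers": 8.8, "slide": [-5.2, 9.8, 14.1], "dr": [0.19, 0.3, -0.34]}, {"fingers": 8.8, "slide": [-5.2, 9.8, 14.1], "dr": [0.19, 0.3, -0.34]}]
```

Emit:
{"method": "arm_command", "body": {
  "motion": [
    {"fingers":8.8,"slide":[0.8,1.1,0.1],"dr":[0.04,0,-0.11]},
    {"fingers":8.8,"slide":[1.3,2.2,0.7],"dr":[0.08,0.01,-0.21]},
    {"fingers":8.8,"slide":[1.8,3.3,1.7],"dr":[0.12,0.04,-0.32]},
    {"fingers":8.8,"slide":[2.1,4.4,3.1],"dr":[0.17,0.07,-0.42]},
    {"fingers":8.8,"slide":[2.4,5.4,4.9],"dr":[0.22,0.11,-0.52]}
  ]
}}

```text
clock: 11.07
tcp_pos: [0.538, -0.0822, 0.3812]
ee_rot: [163.4, 3.5, 147.6]
contact_force: [0.4, -0.9, 0.5]
finger_gap: 0.0879
```

Emit:
{"method": "arm_command", "body": {
  "motion": [
    {"fingers":8.8,"slide":[-0.6,1.4,1.8],"dr":[0.04,0.05,-0.1]},
    {"fingers":8.8,"slide":[-1.2,2.9,4.1],"dr":[0.08,0.11,-0.19]},
    {"fingers":8.8,"slide":[-1.7,4.4,6.8],"dr":[0.13,0.17,-0.29]},
    {"fingers":8.8,"slide":[-2,6,9.9],"dr":[0.17,0.23,-0.38]},
    {"fingers":8.8,"slide":[-2.1,7.7,13.3],"dr":[0.22,0.3,-0.48]}
  ]
}}

```text
clock: 11.48
tcp_pos: [0.6217, -0.0027, 0.2758]
ee_rot: [174.8, -8.4, 177.4]
contact_force: [-0.3, -1.6, 0.3]
finger_gap: 0.0881
```

```bash
python3 log.py; python3 wr.py w3; python3 rows.py 25 2;  python3 - <<'E'
from h import *
C,p=wcloud('w3');X,Y,Z=np.moveaxis(C,-1,0);hsv=cv2.cvtColor(p,cv2.COLOR_RGB2HSV)
m=(X>.55)&(X<.74)&(Y>.02)&(Y<.18)&(Z>.025)&(Z<.07)&(hsv[...,1]<60)
print(m.sum(),cv2.minAreaRect((C[m][:,:2]*1000).astype(np.float32)),np.percentile(Z[m],97))
E
```

```text
clock 11.4833
qpos [-12.5253  34.6785  55.786    3.724   98.6913 -99.2728]
tcp_pos [ 0.6217 -0.0027  0.2758]
ee_rot [174.7982  -8.4102 177.3982]
contact_force [-0.2871 -1.5525  0.2943]
finger_gap 0.0881
call 0 25 [{"fingers": 8.8, "slide": [-1.4, 1.8, 1.9], "dr": [0.05, 0.06, -0.08]}, {"fingers": 8.8, "slide": [-3.0, 4.2, 5.3], "dr": [0.1, 0.13, -0.17]}, {"fingers": 8.8, "slide": [-4.2, 6.7, 9.0], "dr": [0.15, 0.21, -0.26]}, {"fingers": 8.8, "slide": [-5.1, 9.4, 12.9], "dr": [0.2, 0.29, -0.34]}, {"fingers": 8.8, "slide": [-5.1, 9.4, 12.9], "dr": [0.2, 0.29, -0.34]}]
3503 ((639.078125, 102.6652603149414), (113.23456573486328, 58.89463806152344), 18.856307983398438) 0.06139910108790797
```

View pics/w3.png

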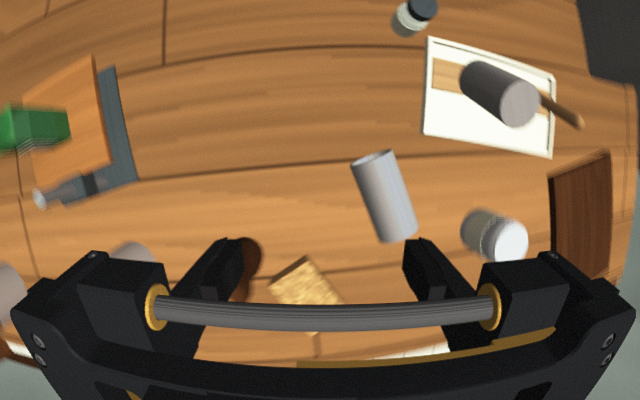

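The wrist view shows the tumbler from (372,155), where the mouth is towards the robot, to (400,240), the closed bottom. It agrees with the earlier measurement: mid (0.639, 0.103), azimuth 18.9°.

Emit:
{"method": "arm_command", "body": {
  "motion": [
    {"fingers":8.8,"slide":[-1.4,1.8,1.9],"dr":[0.05,0.06,-0.08]},
    {"fingers":8.8,"slide":[-3,4.2,5.3],"dr":[0.1,0.13,-0.17]},
    {"fingers":8.8,"slide":[-4.2,6.7,9],"dr":[0.15,0.21,-0.26]},
    {"fingers":8.8,"slide":[-5.1,9.4,12.9],"dr":[0.2,0.29,-0.34]},
    {"fingers":8.8,"slide":[-5.1,9.4,12.9],"dr":[0.2,0.29,-0.34]}
  ]
}}

```text
clock: 11.95
tcp_pos: [0.6571, 0.1056, 0.1406]
ee_rot: [-179.9, -25.2, -161.2]
contact_force: [-1.2, 0.7, -2.3]
finger_gap: 0.0875
```

Emit:
{"method": "arm_command", "body": {
  "motion": [
    {"fingers":8.8,"slide":[0,0,0],"dr":[0,0,0]},
    {"fingers":8.8,"slide":[0,0,0],"dr":[0,0,0]}
  ]
}}

```text
clock: 12.12
tcp_pos: [0.659, 0.1, 0.1511]
ee_rot: [-179.6, -24.2, -162.0]
contact_force: [-0.1, -0.7, 0.8]
finger_gap: 0.0881
```

```bash
python3 log.py; python3 wr.py w4;  python3 - <<'E'
from h import *
from geo import *
C,p=wcloud('w4');X,Y,Z_=np.moveaxis(C,-1,0);hsv=cv2.cvtColor(p,cv2.COLOR_RGB2HSV)
m=(X>.55)&(X<.74)&(Y>.02)&(Y<.18)&(Z_>.025)&(Z_<.07)&(hsv[...,1]<60)&(hsv[...,2]>50)
print(m.sum(),cv2.minAreaRect((C[m][:,:2]*1000).astype(np.float32)),np.percentile(Z_[m],97))
print(pick(.12)[0]);go(*pick(.05));go(*pick(0))
E
```

```text
clock 12.1167
qpos [   1.2784   56.1643   38.1105   -7.5859  108.7875 -107.8122]
tcp_pos [0.659  0.1    0.1511]
ee_rot [-179.6     -24.2392 -161.9746]
contact_force [-0.0759 -0.7191  0.7758]
finger_gap 0.0881
8658 ((640.889892578125, 102.6544189453125), (115.07754516601562, 59.417381286621094), 18.777246475219727) 0.06133694260100705
[0.657 0.106 0.139]
call: rows 3 slide [-3.4  0.9  7.7] dr [-0.    0.02 -0.02]
end [0.657 0.107 0.069] q [   2.   60.   42.   -7.  101. -107.]
call: rows 4 slide [-5.5  0.9 12.3] dr [-0.    0.02 -0.02]
end [0.657 0.107 0.019] q [   2.   63.   44.   -7.   97. -107.]
```

View pics/w4.png

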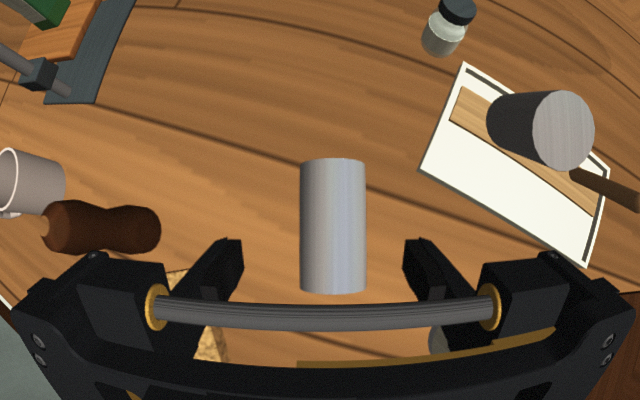

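```bash
sed -i 's/bd=azv(19); mid=.*/bd=azv(18.9); mid=np.array([.6408,.1022,.031])/' geo.py; python3 - <<'E'
from geo import *
go(*pick(.0),cm=2.6)
E
```

```text
call: rows 5 slide [-5.3  1.  11.8] dr [-0.    0.02 -0.02]
call: rows 1 slide [-0.3  0.   0.4] dr [-0. -0.  0.]
end [0.658 0.108 0.019] q [   2.   64.   43.   -7.   97. -107.]
```

Emit:
{"method": "arm_command", "body": {
  "motion": [
    {"fingers":8.8,"slide":[-1,1,2.4],"dr":[0,0.01,-0.02]},
    {"fingers":8.8,"slide":[-2.1,1,4.8],"dr":[0,0.02,-0.02]},
    {"fingers":8.8,"slide":[-3.2,1,7.2],"dr":[0,0.02,-0.02]},
    {"fingers":8.8,"slide":[-4.3,1,9.4],"dr":[0,0.02,-0.02]},
    {"fingers":8.8,"slide":[-5,1,11],"dr":[0,0.02,-0.02]}
  ]
}}

```text
clock: 12.58
tcp_pos: [0.6572, 0.1067, 0.0316]
ee_rot: [179.9, -25.2, -160.9]
contact_force: [-0.1, -0.3, -0.1]
finger_gap: 0.0883
```

Emit:
{"method": "arm_command", "body": {
  "motion": [
    {"fingers":8.8,"slide":[0,0,0],"dr":[0,0,0]},
    {"fingers":8.8,"slide":[0,0,0],"dr":[0,0,0]}
  ]
}}

```text
clock: 12.75
tcp_pos: [0.6573, 0.1072, 0.033]
ee_rot: [179.9, -25.2, -160.9]
contact_force: [0.2, -0.5, 0.4]
finger_gap: 0.088
```

```bash
python3 log.py; python3 - <<'E'
from geo import *
print(pick()[0]);go(*pick(.0),cm=2.6)
E
```

```text
clock 12.75
qpos [   1.9065   62.6218   43.2109   -7.2668   98.3618 -106.7043]
tcp_pos [0.6573 0.1072 0.033 ]
ee_rot [ 179.9417  -25.242  -160.8913]
contact_force [ 0.1957 -0.5275  0.3619]
finger_gap 0.088
[0.657 0.108 0.019]
call: rows 1 slide [-0.6  0.1  1.3] dr [-0. -0.  0.]
end [0.657 0.108 0.019] q [   2.   64.   44.   -7.   97. -106.]
```

Emit:
{"method": "arm_command", "body": {
  "motion": [
    {"fingers":8.8,"slide":[-0.6,0.1,1.3],"dr":[0,0,0]},
    {"fingers":8.8,"slide":[-0.6,0.1,1.3],"dr":[0,0,0]},
    {"fingers":5.5,"slide":[-0.6,0.1,1.3],"dr":[0,0,0]},
    {"fingers":5.5,"slide":[-0.6,0.1,1.3],"dr":[0,0,0]},
    {"fingers":5.5,"slide":[-0.6,0.1,1.3],"dr":[0,0,0]}
  ],
  "squeeze": 35
}}

```text
clock: 13.17
tcp_pos: [0.6563, 0.1096, 0.0168]
ee_rot: [179.9, -25.4, -160.7]
contact_force: [0.1, -1.1, 0.6]
finger_gap: 0.0702
```

Emit:
{"method": "arm_command", "body": {
  "motion": [
    {"fingers":5.5,"slide":[0,0,0],"dr":[0,0,0]},
    {"fingers":5.5,"slide":[0,0,0],"dr":[0,0,0]},
    {"fingers":5.5,"slide":[0,0,0],"dr":[0,0,0]}
  ]
}}

```text
clock: 13.42
tcp_pos: [0.6562, 0.1095, 0.0166]
ee_rot: [179.9, -25.4, -160.7]
contact_force: [0.1, -0.5, 1.4]
finger_gap: 0.0622
```

```bash
python3 log.py
```

```text
clock 13.4167
qpos [   2.1038   63.6885   43.5941   -7.2336   97.0652 -106.4677]
tcp_pos [0.6562 0.1095 0.0166]
ee_rot [ 179.9172  -25.3754 -160.75  ]
contact_force [ 0.0583 -0.5173  1.4073]
finger_gap 0.0622
```

```bash
python3 fit.py>/dev/null; cat > plan5.py <<'E'
from clear import *
import json
x0,M0,o=cur()
fl=M0.T@(mid+.0525*bd-x0); ax=M0.T@(-bd); fl[1]=0; ax[1]=0; ax/=np.linalg.norm(ax)
print('floor in tool',fl,'mouth axis in tool',ax,'t',np.degrees(np.arcsin(ax[2])))
json.dump([fl.tolist(),ax.tolist()],open('hand.json','w'))
E
cat > place.py <<'E'
import json
from clear import *
FL,AX=map(np.array,json.load(open('hand.json')))
T=np.degrees(np.arcsin(AX[2]))
def placeh(psi,d):
    M=place(psi,0,T)[1]
    # correct exactly so M@AX=-u
    v=M@AX; R=Rn.align_vectors([-u],[v])[0].as_matrix(); M=R@M
    return tip+u*d-M@FL,M
def cup(x,M):  # surface points of held tumbler
    return cyl(x+M@FL,M@AX,.031,-.005,.110)
E
python3 plan5.py | tail -1; cat > plan6.py <<'E'
from place import *
x0,M0,o=cur();q0=o['qpos']
qh=ik(x0+[-.01,.0,.17],M0,q0=q0);print('lift',*qh)
for psi in (-25,-15,-5):
    for d in (.135,.06,0): 
        x,M=placeh(psi,d);print(psi,d,x,*ik(x,M))
x,M=placeh(-15,.135);qe=ik(x,M)[0]
from scipy.interpolate import PchipInterpolator
mid_=(qh[0]+qe)/2; mid_[1]-=float(12)
qs=PchipInterpolator([0,.5,1],np.array([qh[0],mid_,qe]))(np.linspace(0,1,19))
f_=azv(82); tk=cyl(tip-.13*f_,u,.031,-.11,.005)
tk=np.vstack([tk,(tip-.13*f_+.005*u)+np.zeros((1,3))]); dow=tip+np.linspace(-.13,0,20)[:,None]*u
for i in range(0,19,2):
    x,M=tool(qs[i]); c=cup(x,M); from scipy.spatial import cKDTree as K
    print(i,x,'cup minz',c[:,2].min().round(3),'to taken',K(c).query(tk)[0].min().round(3),'to dowel',K(c).query(dow)[0].min().round(3),boxd(x,M,tk,.05),qs[i].round(0))
print([round(np.degrees(Rn.from_matrix(tool(qs[i])[1].T@tool(qs[i+1])[1]).magnitude()),1) for i in range(18)])
np.save('qs2.npy',qs)
go(x0+[-.01,0,.17],M0)
E
python3 plan6.py|grep -v -E '^(tin|mill)'
```

```text
floor in tool [-0.026  0.    -0.028] mouth axis in tool [0.904 0.    0.429] t 25.375863314895145
lift [   2.132   53.993   37.423   -7.778  112.801 -108.578]
-25 0.135 [0.593 0.359 0.225] [ 35.163  39.347  64.655 -44.354  71.268 -14.747]
-25 0.06 [0.561 0.363 0.157] [ 37.125  40.832  72.731 -46.919  65.902  -6.01 ]
-25 0 [0.536 0.367 0.102] [ 38.788  43.14   77.688 -49.278  62.148   1.103]
-15 0.135 [0.594 0.361 0.224] [ 33.568  34.679  71.815 -42.111  59.766 -19.613]
-15 0.06 [0.562 0.366 0.156] [ 35.584  36.474  79.679 -46.657  54.164  -9.952]
-15 0 [0.537 0.369 0.102] [ 37.301  39.04   84.576 -50.913  50.36   -1.612]
-5 0.135 [0.594 0.364 0.224] [ 31.324  30.614  78.083 -38.246  48.392 -26.753]
-5 0.06 [0.563 0.368 0.156] [ 33.362  32.661  85.865 -45.301  42.284 -15.584]
-5 0 [0.538 0.372 0.102] [ 35.108  35.467  90.769 -52.373  38.306  -5.101]
0 [0.646 0.109 0.187] cup minz 0.17 to taken 0.118 to dowel 0.259 [np.float64(144.8), np.float64(117.3), np.float64(226.7)] [   2.   54.   37.   -8.  113. -109.]
2 [0.644 0.132 0.242] cup minz 0.214 to taken 0.119 to dowel 0.248 [np.float64
[... 1058 characters left out ...]
3 to taken 0.067 to dowel 0.062 [np.float64(144.9), np.float64(125.4), np.float64(189.4)] [ 30.  33.  68. -38.  66. -29.]
18 [0.594 0.361 0.224] cup minz 0.15 to taken 0.071 to dowel 0.04 [np.float64(110.9), np.float64(96.6), np.float64(179.2)] [ 34.  35.  72. -42.  60. -20.]
[np.float64(7.0), np.float64(6.8), np.float64(6.6), np.float64(6.3), np.float64(6.0), np.float64(5.6), np.float64(5.1), np.float64(4.5), np.float64(3.9), np.float64(3.5), np.float64(3.4), np.float64(3.3), np.float64(3.2), np.float64(3.1), np.float64(2.9), np.float64(2.8), np.float64(2.6), np.float64(2.5)]
call: rows 5 slide [  8.1   0.4 -15. ] dr [0. 0. 0.]
end [0.647 0.11  0.187] q [   2.   54.   37.   -8.  113. -109.]
```

Emit:
{"method": "arm_command", "body": {
  "motion": [
    {"fingers":5.5,"slide":[0.8,0,-1.5],"dr":[0,0,0]},
    {"fingers":5.5,"slide":[2.4,0.1,-4.5],"dr":[0,0,0]},
    {"fingers":5.5,"slide":[4.3,0.2,-8],"dr":[0,0,0]},
    {"fingers":5.5,"slide":[6.2,0.3,-11.5],"dr":[0,0,0]},
    {"fingers":5.5,"slide":[8.1,0.4,-15],"dr":[0,0,0]}
  ]
}}

```text
clock: 13.83
tcp_pos: [0.6459, 0.1103, 0.1894]
ee_rot: [179.9, -25.4, -160.7]
contact_force: [0.2, -0.0, -1.8]
finger_gap: 0.0622
```

```bash
python3 log.py; sed -i "s/8.8, \"slide\"/5.5, \"slide\"/; s/'qs.npy'/sys.argv[3]/" rows.py; python3 rows.py 0 2 qs2.npy
```

```text
clock 13.8333
qpos [   2.1843   53.9096   37.1777   -7.7529  113.1625 -108.5815]
tcp_pos [0.6459 0.1103 0.1894]
ee_rot [ 179.8805  -25.3964 -160.7277]
contact_force [ 0.1512 -0.0405 -1.8302]
finger_gap 0.0622
call 0 0 [{"fingers": 5.5, "slide": [0.8, 1.0, -2.5], "dr": [0.06, -0.07, 0.08]}, {"fingers": 5.5, "slide": [1.7, 2.2, -5.0], "dr": [0.12, -0.15, 0.15]}, {"fingers": 5.5, "slide": [2.7, 3.3, -7.4], "dr": [0.16, -0.23, 0.22]}, {"fingers": 5.5, "slide": [3.7, 4.5, -9.5], "dr": [0.2, -0.31, 0.28]}, {"fingers": 5.5, "slide": [4.5, 5.6, -11.3], "dr": [0.23, -0.38, 0.35]}]
call 1 5 [{"fingers": 5.5, "slide": [0.3, 0.7, -1.7], "dr": [0.02, -0.07, 0.06]}, {"fingers": 5.5, "slide": [0.5, 1.6, -2.9], "dr": [0.04, -0.14, 0.12]}, {"fingers": 5.5, "slide": [0.7, 2.7, -3.5], "dr": [0.06, -0.2, 0.17]}, {"fingers": 5.5, "slide": [0.7, 4.1, -3.4], "dr": [0.07, -0.24, 0.22]}, {"fingers": 5.5, "slide": [0.7, 5.7, -2.9], "dr": [0.08, -0.29, 0.26]}]
```

Emit:
{"method": "arm_command", "body": {
  "motion": [
    {"fingers":5.5,"slide":[0.8,1,-2.5],"dr":[0.06,-0.07,0.08]},
    {"fingers":5.5,"slide":[1.7,2.2,-5],"dr":[0.12,-0.15,0.15]},
    {"fingers":5.5,"slide":[2.7,3.3,-7.4],"dr":[0.16,-0.23,0.22]},
    {"fingers":5.5,"slide":[3.7,4.5,-9.5],"dr":[0.2,-0.31,0.28]},
    {"fingers":5.5,"slide":[4.5,5.6,-11.3],"dr":[0.23,-0.38,0.35]}
  ]
}}

```text
clock: 14.25
tcp_pos: [0.6347, 0.1662, 0.3116]
ee_rot: [-162.7, -0.3, -177.7]
contact_force: [0.2, 1.0, -1.4]
finger_gap: 0.0618
```

Emit:
{"method": "arm_command", "body": {
  "motion": [
    {"fingers":5.5,"slide":[0.3,0.7,-1.7],"dr":[0.02,-0.07,0.06]},
    {"fingers":5.5,"slide":[0.5,1.6,-2.9],"dr":[0.04,-0.14,0.12]},
    {"fingers":5.5,"slide":[0.7,2.7,-3.5],"dr":[0.06,-0.2,0.17]},
    {"fingers":5.5,"slide":[0.7,4.1,-3.4],"dr":[0.07,-0.24,0.22]},
    {"fingers":5.5,"slide":[0.7,5.7,-2.9],"dr":[0.08,-0.29,0.26]}
  ]
}}

```text
clock: 14.67
tcp_pos: [0.6255, 0.2288, 0.3212]
ee_rot: [-159.7, 20.1, 173.5]
contact_force: [0.7, -0.2, -1.7]
finger_gap: 0.0621
```

```bash
python3 log.py;  python3 rows.py 10 2 qs2.npy
```

```text
clock 14.6667
qpos [ 19.7796  32.2809  56.8448 -27.2659  82.9951 -58.5545]
tcp_pos [0.6255 0.2288 0.3212]
ee_rot [-159.659    20.1428  173.4737]
contact_force [ 0.7241 -0.2197 -1.7085]
finger_gap 0.0621
call 0 10 [{"fingers": 5.5, "slide": [0.5, 1.5, 0.2], "dr": [0.0, -0.04, 0.03]}, {"fingers": 5.5, "slide": [1.2, 3.2, 0.4], "dr": [0.0, -0.08, 0.07]}, {"fingers": 5.5, "slide": [1.9, 4.9, 0.6], "dr": [-0.01, -0.13, 0.11]}, {"fingers": 5.5, "slide": [2.8, 6.7, 0.9], "dr": [-0.03, -0.17, 0.14]}, {"fingers": 5.5, "slide": [3.8, 8.6, 1.2], "dr": [-0.04, -0.21, 0.17]}]
call 1 15 [{"fingers": 5.5, "slide": [1.5, 1.7, 0.1], "dr": [-0.03, -0.03, 0.02]}, {"fingers": 5.5, "slide": [3.2, 3.4, 0.4], "dr": [-0.05, -0.06, 0.05]}, {"fingers": 5.5, "slide": [5.1, 5.2, 0.7], "dr": [-0.08, -0.08, 0.07]}, {"fingers": 5.5, "slide": [5.1, 5.2, 0.7], "dr": [-0.08, -0.08, 0.07]}, {"fingers": 5.5, "slide": [5.1, 5.2, 0.7], "dr": [-0.08, -0.08, 0.07]}]
```

Emit:
{"method": "arm_command", "body": {
  "motion": [
    {"fingers":5.5,"slide":[0.5,1.5,0.2],"dr":[0,-0.04,0.03]},
    {"fingers":5.5,"slide":[1.2,3.2,0.4],"dr":[0,-0.08,0.07]},
    {"fingers":5.5,"slide":[1.9,4.9,0.6],"dr":[-0.01,-0.13,0.11]},
    {"fingers":5.5,"slide":[2.8,6.7,0.9],"dr":[-0.03,-0.17,0.14]},
    {"fingers":5.5,"slide":[3.8,8.6,1.2],"dr":[-0.04,-0.21,0.17]}
  ]
}}

```text
clock: 15.08
tcp_pos: [0.6123, 0.3069, 0.2677]
ee_rot: [-164.9, 34.4, 167.2]
contact_force: [-0.1, -0.2, -2.2]
finger_gap: 0.0621
```

Emit:
{"method": "arm_command", "body": {
  "motion": [
    {"fingers":5.5,"slide":[1.5,1.7,0.1],"dr":[-0.03,-0.03,0.02]},
    {"fingers":5.5,"slide":[3.2,3.4,0.4],"dr":[-0.05,-0.06,0.05]},
    {"fingers":5.5,"slide":[5.1,5.2,0.7],"dr":[-0.08,-0.08,0.07]},
    {"fingers":5.5,"slide":[5.1,5.2,0.7],"dr":[-0.08,-0.08,0.07]}
  ]
}}

```text
clock: 15.42
tcp_pos: [0.5905, 0.3623, 0.2177]
ee_rot: [-171.4, 39.4, 163.9]
contact_force: [-0.5, 0.1, -2.2]
finger_gap: 0.0622
```

```bash
python3 log.py;  python3 - <<'E' | grep -v -E '^(tin|mill)'
from place import *
x,M=placeh(-15,.135);print(x);go(x,M)
for n in ('scene','top'):
    p,d=eyes.grab_frame(n); cv2.imwrite(f"pics/{n}3.png",p[:,:,::-1]); np.savez(f"pics/{n}3.npz",p=p,d=d)
a=cv2.imread('pics/top3.png')[130:310,130:330];b=cv2.imread('pics/scene3.png')[60:240,260:460]
cv2.imwrite('pics/c3.png',np.hstack([cv2.resize(i,(400,360),interpolation=2) for i in (a,b)]))
x,M,_=cur();fl=x+M@FL;ax=M@AX;print('floor',fl,'ax',ax,'u',u)
for n in('top','scene'):
    C=cloud(n,np.load(f'pics/{n}3.npz')['d']); X,Y,Zz=np.moveaxis(C,-1,0)
    q=C.reshape(-1,3)-(fl+.0525*ax); s=q@ax; r=np.linalg.norm(q-s[:,None]*ax,axis=1); 
    for sg in (abs(s)<.05,): k=sg&(r<.045)&(q@M[:,2]*0==0); print(n,k.sum(),'radius pct',np.percentile(r[k],[5,25,50,75,95]))
    k=(r<.025)&(s<-.045)&(s>-.075); print(n,'bottom pts',k.sum(),np.median(s[k]) if k.sum() else None,'(expected -.0575)')
E
```

```text
clock 15.4167
qpos [ 33.7146  35.0003  72.0132 -41.7009  59.9433 -19.6832]
tcp_pos [0.5905 0.3623 0.2177]
ee_rot [-171.3706   39.3534  163.8949]
contact_force [-0.499   0.115  -2.2371]
finger_gap 0.0622
[0.594 0.361 0.224]
call: rows 1 slide [-0.7 -0.1 -0.3] dr [-0.   -0.01  0.  ]
end [0.594 0.361 0.225] q [ 34.  35.  72. -42.  60. -20.]
floor [0.596 0.364 0.26 ] ax [-0.428  0.058 -0.902] u [ 0.419 -0.059  0.906]
top 269 radius pct [0.03  0.032 0.033 0.039 0.044]
top bottom pts 376 -0.054006303954434884 (expected -.0575)
scene 586 radius pct [0.022 0.027 0.029 0.032 0.042]
scene bottom pts 176 -0.051611986198149676 (expected -.0575)
```

View pics/c3.png

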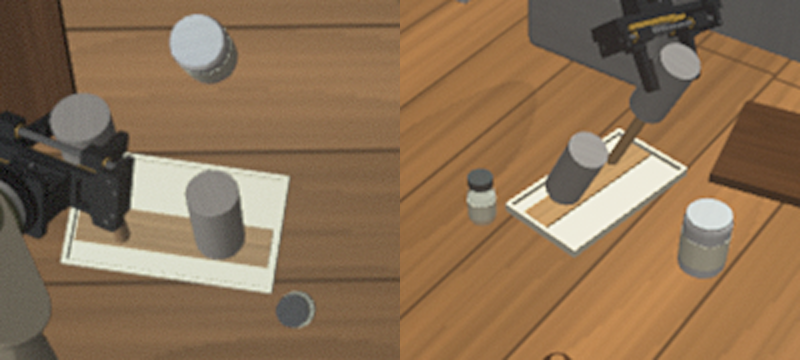

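The views show the held tumbler parallel to the dowel with its mouth just over the tip, in the scene crop at about (640,115). I'll slide it on along the dowel axis.

Emit:
{"method": "arm_command", "body": {
  "motion": [
    {"fingers":5.5,"slide":[0.7,0,0.35],"dr":[0,-0.01,0]},
    {"fingers":5.5,"slide":[1.8,0,0.9],"dr":[0,-0.01,0]},
    {"fingers":5.5,"slide":[3,0,1.4],"dr":[0,-0.01,0]},
    {"fingers":5.5,"slide":[4.2,0,2],"dr":[0,-0.01,0]},
    {"fingers":5.5,"slide":[4.5,0,2.1],"dr":[0,-0.01,0]}
  ]
}}

```text
clock: 15.93
tcp_pos: [0.5721, 0.3623, 0.1764]
ee_rot: [-171.4, 40.1, 163.7]
contact_force: [-0.4, -0.3, -2.7]
finger_gap: 0.062
```

```bash
python3 log.py; cat > chk.py <<'E'
from place import *
x,M,_=cur(); d=(x+M@FL-tip)
print('d along u',d@u,'lateral',d-u*(d@u),'axis err deg',np.degrees(np.arccos(-(M@AX)@u)))
x,M=placeh(-15,0.0);go(x,M,cm=2.5)
E
python3 chk.py| grep -v -E '^(tin|mill)'
```

```text
clock 15.9333
qpos [ 34.8832  35.8315  77.5147 -45.3816  56.0083 -12.917 ]
tcp_pos [0.5721 0.3623 0.1764]
ee_rot [-171.3584   40.1006  163.74  ]
contact_force [-0.3753 -0.3354 -2.7111]
finger_gap 0.062
d along u 0.08251325101880319 lateral [ 0.    -0.002 -0.   ] axis err deg 0.20879407978285758
call: rows 4 slide [7.5 0.2 3.4] dr [-0.01  0.    0.  ]
end [0.537 0.369 0.102] q [ 37.  39.  85. -51.  50.  -2.]
```

Emit:
{"method": "arm_command", "body": {
  "motion": [
    {"fingers":5.5,"slide":[1.5,0,0.7],"dr":[0,0,0]},
    {"fingers":5.5,"slide":[3,0.1,1.4],"dr":[0,0,0]},
    {"fingers":5.5,"slide":[4.4,0.1,2],"dr":[0,0,0]},
    {"fingers":5.5,"slide":[5.4,0.1,2.5],"dr":[0,0,0]},
    {"fingers":5.5,"slide":[5.9,0.1,2.7],"dr":[0,0,0]}
  ]
}}

```text
clock: 16.35
tcp_pos: [0.5449, 0.3677, 0.1183]
ee_rot: [-171.4, 40.2, 163.7]
contact_force: [-0.1, 0.1, -1.5]
finger_gap: 0.0618
```

```bash
python3 log.py;python3 chk.py| grep -v -E '^(tin|mill)'
```

```text
clock 16.35
qpos [ 36.8223  38.3051  83.0484 -49.712   51.8009  -4.1125]
tcp_pos [0.5449 0.3677 0.1183]
ee_rot [-171.4246   40.1584  163.7266]
contact_force [-0.1462  0.1173 -1.4789]
finger_gap 0.0618
d along u 0.01817905510977304 lateral [ 0. -0. -0.] axis err deg 0.1929057885601135
call: rows 1 slide [1.7 0.  0.7] dr [-0.01  0.    0.  ]
end [0.536 0.369 0.102] q [ 37.  39.  85. -51.  50.  -1.]
```

Next, slow steps along the dowel, watching the force.

Emit:
{"method": "arm_command", "body": {
  "motion": [
    {"fingers":5.5,"slide":[0.2,0,0.1],"dr":[0,0,0]},
    {"fingers":5.5,"slide":[0.4,0,0.2],"dr":[0,0,0]},
    {"fingers":5.5,"slide":[0.6,0,0.29],"dr":[0,0,0]},
    {"fingers":5.5,"slide":[0.8,0,0.38],"dr":[0,0,0]},
    {"fingers":5.5,"slide":[0.8,0,0.38],"dr":[0,0,0]}
  ]
}}

```text
clock: 16.77
tcp_pos: [0.5409, 0.3686, 0.1101]
ee_rot: [-171.5, 40.2, 163.8]
contact_force: [-0.2, 0.2, -1.8]
finger_gap: 0.0619
```

Emit:
{"method": "arm_command", "body": {
  "motion": [
    {"fingers":5.5,"slide":[0.1,0,0.05],"dr":[0,0,0]},
    {"fingers":5.5,"slide":[0.2,0,0.1],"dr":[0,0,0]},
    {"fingers":5.5,"slide":[0.3,0,0.14],"dr":[0,0,0]},
    {"fingers":5.5,"slide":[0.3,0,0.14],"dr":[0,0,0]}
  ]
}}

```text
clock: 17.1
tcp_pos: [0.5393, 0.3689, 0.1068]
ee_rot: [-171.4, 40.1, 163.8]
contact_force: [0.3, 0.1, -2.0]
finger_gap: 0.0617
```

Emit:
{"method": "arm_command", "body": {
  "motion": [
    {"fingers":5.5,"slide":[0.1,0,0.05],"dr":[0,0,0]},
    {"fingers":5.5,"slide":[0.2,0,0.1],"dr":[0,0,0]},
    {"fingers":5.5,"slide":[0.2,0,0.1],"dr":[0,0,0]}
  ]
}}

```text
clock: 17.35
tcp_pos: [0.5384, 0.369, 0.1047]
ee_rot: [-171.4, 40.1, 163.8]
contact_force: [-0.1, -0.4, -2.0]
finger_gap: 0.0619
```

Emit:
{"method": "arm_command", "body": {
  "motion": [
    {"fingers":5.5,"slide":[0.1,0,0.05],"dr":[0,0,0]},
    {"fingers":5.5,"slide":[0.2,0,0.1],"dr":[0,0,0]},
    {"fingers":5.5,"slide":[0.2,0,0.1],"dr":[0,0,0]}
  ]
}}

```text
clock: 17.6
tcp_pos: [0.5382, 0.3692, 0.1037]
ee_rot: [-171.5, 40.2, 163.7]
contact_force: [0.9, -1.7, 2.3]
finger_gap: 0.0619
```

Emit:
{"method": "arm_command", "body": {
  "motion": [
    {"fingers":5.5,"slide":[0.05,0,0.02],"dr":[0,0,0]},
    {"fingers":5.5,"slide":[0.1,0,0.05],"dr":[0,0,0]},
    {"fingers":5.5,"slide":[0.1,0,0.05],"dr":[0,0,0]}
  ]
}}

```text
clock: 17.85
tcp_pos: [0.5382, 0.3692, 0.1035]
ee_rot: [-171.6, 40.3, 163.7]
contact_force: [2.4, -2.5, 6.6]
finger_gap: 0.0617
```

```bash
python3 log.py;python3 chk.py| grep -v -E '^(tin|mill)'
```

```text
clock 17.85
qpos [ 37.3482  39.1035  84.3042 -51.1065  50.7175  -1.5648]
tcp_pos [0.5382 0.3692 0.1035]
ee_rot [-171.5519   40.3081  163.6986]
contact_force [ 2.3624 -2.4787  6.5774]
finger_gap 0.0617
d along u 0.001870572449542095 lateral [ 0.  0. -0.] axis err deg 0.2622767271348205
call: rows 1 slide [ 0.2 -0.   0.1] dr [-0.  0. -0.]
end [0.537 0.369 0.101] q [ 37.  39.  84. -51.  51.  -1.]
```

The floor is seated on the tip: about 8 N along the dowel, with no further travel. Easing off and releasing.

Emit:
{"method": "arm_command", "body": {
  "motion": [
    {"fingers":5.5,"slide":[-0.08,0,-0.04],"dr":[0,0,0]},
    {"fingers":5.5,"slide":[-0.08,0,-0.04],"dr":[0,0,0]},
    {"fingers":6.5,"slide":[-0.08,0,-0.04],"dr":[0,0,0]},
    {"fingers":7.2,"slide":[-0.08,0,-0.04],"dr":[0,0,0]},
    {"fingers":8,"slide":[-0.08,0,-0.04],"dr":[0,0,0]}
  ]
}}

```text
clock: 18.27
tcp_pos: [0.5371, 0.3691, 0.1019]
ee_rot: [-171.4, 40.1, 163.8]
contact_force: [-0.3, 0.3, -0.0]
finger_gap: 0.0763
```

Emit:
{"method": "arm_command", "body": {
  "motion": [
    {"fingers":8.8,"slide":[0,0,0],"dr":[0,0,0]},
    {"fingers":8.8,"slide":[0,0,0],"dr":[0,0,0]},
    {"fingers":8.8,"slide":[0,0,0],"dr":[0,0,0]}
  ]
}}

```text
clock: 18.52
tcp_pos: [0.5374, 0.3691, 0.1024]
ee_rot: [-171.4, 40.1, 163.8]
contact_force: [0.6, 0.3, -0.3]
finger_gap: 0.0882
```

```bash
python3 log.py; python3 wr.py w5
```

```text
clock 18.5167
qpos [ 37.3612  39.1444  84.3426 -50.9378  50.7385  -1.7034]
tcp_pos [0.5374 0.3691 0.1024]
ee_rot [-171.4409   40.1267  163.7814]
contact_force [ 0.5626  0.2561 -0.2724]
finger_gap 0.0882
```

View pics/w5.png

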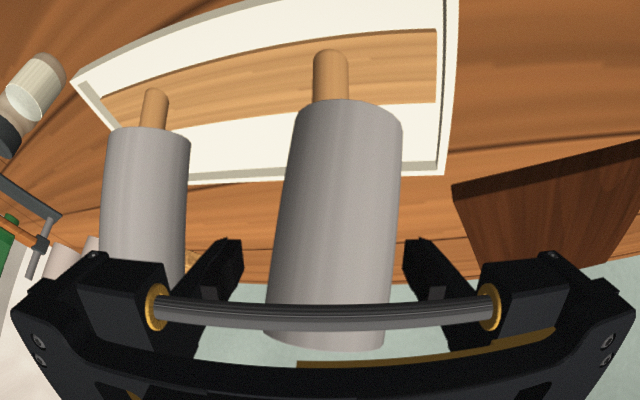

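The tumbler hangs on the dowel, with its rim at about (350,110) and the dowel entering at (330,80). It's clear of both fingers, so I'll back straight out.

Emit:
{"method": "arm_command", "body": {
  "motion": [
    {"fingers":8.8,"slide":[0,0,-1.5],"dr":[0,0,0]},
    {"fingers":8.8,"slide":[0,0,-3.5],"dr":[0,0,0]},
    {"fingers":8.8,"slide":[0,0,-6],"dr":[0,0,0]},
    {"fingers":8.8,"slide":[0,0,-9],"dr":[0,0,0]},
    {"fingers":8.8,"slide":[0,0,-12],"dr":[0,0,0]}
  ]
}}

```text
clock: 18.98
tcp_pos: [0.4677, 0.4081, 0.195]
ee_rot: [-171.5, 40.1, 163.7]
contact_force: [0.3, -0.7, -1.1]
finger_gap: 0.0881
```

Emit:
{"method": "arm_command", "body": {
  "motion": [
    {"fingers":8.8,"slide":[0,0,-3],"dr":[0,0,0]},
    {"fingers":8.8,"slide":[0,0,-6],"dr":[0,0,0]},
    {"fingers":8.8,"slide":[0,0,-8],"dr":[0,0,0]},
    {"fingers":8.8,"slide":[0,0,-8],"dr":[0,0,0]},
    {"fingers":8.8,"slide":[0,0,-8],"dr":[0,0,0]}
  ]
}}

```text
clock: 19.4
tcp_pos: [0.4229, 0.4337, 0.2545]
ee_rot: [-171.6, 40.2, 163.8]
contact_force: [-0.1, -0.2, -0.4]
finger_gap: 0.0882
```

```bash
python3 log.py; python3 - <<'E'
from h import *
for n in ('scene','top'):
    p,d=eyes.grab_frame(n); cv2.imwrite(f"pics/{n}4.png",p[:,:,::-1]); np.savez(f"pics/{n}4.npz",p=p,d=d)
a=cv2.imread('pics/top4.png')[80:310];b=cv2.imread('pics/scene4.png')[60:360]
cv2.imwrite('pics/c4.png',np.vstack([a,b]))
E
```

```text
clock 19.4
qpos [ 49.7913  27.483   78.7853 -42.9413  70.6053  -7.1517]
tcp_pos [0.4229 0.4337 0.2545]
ee_rot [-171.5678   40.1686  163.7714]
contact_force [-0.0888 -0.222  -0.4008]
finger_gap 0.0882
```

View pics/c4.png

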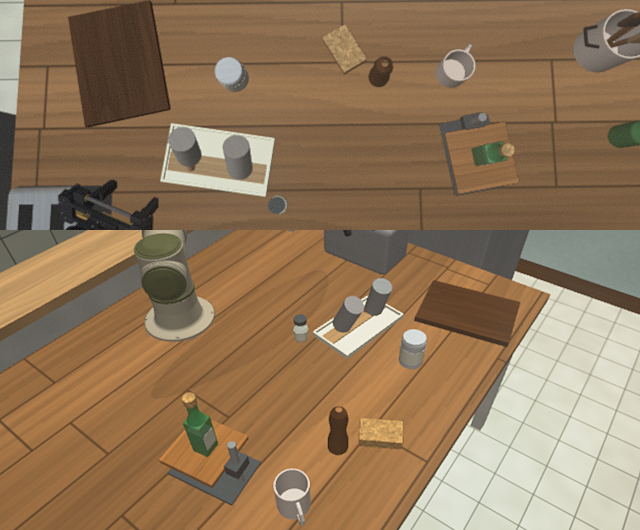

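```bash
python3 - <<'E' | grep -v -E '^(tin|mill) \('
from h import *
np.set_printoptions(suppress=True,precision=4)
tip=np.array([.540,.3725,.140])
for n in ('top','scene'):
    f=np.load(f'pics/{n}4.npz');f0=np.load(f'pics/{n}0.npz');C=cloud(n,f['d']);C0=cloud(n,f0['d']);X,Y,Z=np.moveaxis(C,-1,0)
    def near(C,x,y,r,z0,z1): return C[(np.hypot(C[...,0]-x,C[...,1]-y)<r)&(C[...,2]>z0)&(C[...,2]<z1)]
    k=near(C,.4965,-.337,.045,.255,.3); print(n,'cork top',k.mean(0),len(k))
    k=near(C,.4965,-.337,.045,.1,.3); print('  bottle pts range',k.min(0),k.max(0))
    b=C[(abs(X-.498)<.1)&(abs(Y+.337)<.09)&(abs(Z-.087)<.006)];print('  board',b[:,2].mean(),cv2.minAreaRect((b[b[:,0]<.57][:,:2]*1000).astype(np.float32)))
    for nm,x,y in (('loose',.545,.372),('taken',.522,.243)):
        m=near(C,x,y,.05,.115,.2); hi=m[m[:,2]>.125]; print('  ',nm,'max z',np.percentile(m[:,2],97),'bottom centre',hi.mean(0))
    for nm,x,y in (('mill',.716,-.104),('jar',.39,.15),('tin',.716,.272),('mug',.70,-.28),('sponge',.77,-.02)):
        print('  ',nm,near(C0,x,y,.08,.02,.2).mean(0)-near(C,x,y,.08,.02,.2).mean(0))
E
```

```text
top cork top [ 0.4985 -0.3356  0.2705] 171
  bottle pts range [ 0.4736 -0.3626  0.1003] [ 0.5227 -0.312   0.2765]
  board 0.08725228429347932 ((497.1705322265625, -339.0498046875), (156.07009887695312, 151.4733428955078), 10.040955543518066)
   loose max z 0.15330992024020745 bottom centre [0.5379 0.3679 0.1437]
   taken max z 0.15715548000926252 bottom centre [0.5159 0.2429 0.1439]
   mill [0.0001 0.0001 0.0001]
   jar [-0.0006 -0.0007 -0.0001]
   tin [0.0001 0.0001 0.    ]
   mug [ 0.      0.     -0.0003]
   sponge [-0.0002 -0.      0.0001]
scene cork top [ 0.5061 -0.3372  0.2679] 176
  bottle pts range [ 0.4845 -0.36    0.1005] [ 0.5288 -0.3101  0.2749]
  board 0.08612000419994299 ((499.0685729980469, -337.0165710449219), (152.1178741455078, 151.553955078125), 10.008413314819336)
   loose max z 0.1516132316303232 bottom centre [0.5461 0.3674 0.1417]
   taken max z 0.1545487383777737 bottom centre [0.5266 0.2416 0.1418]
   mill [ 0.0002  0.0004 -0.0003]
   jar [-0.0003  0.      0.0003]
   tin [-0.0001 -0.0001  0.0002]
   mug [ 0.     -0.0001  0.    ]
   sponge [0.0001 0.     0.0001]
```

```bash
python3 -c "
from bench import workorder; print(workorder.finish_job())"
```

```text
the job is handed in; nothing more can be done
None
```

The bottle now stands upright on the shelf board and the tumbler hangs mouth-down on the empty dowel. I handed the job in at about 19.5 s of the 67 s allowed.

**Bottle:** I felt for the board and touched it lightly at the height the cameras had shown, about 87 mm. The highest reading during set-down was about 6 N up (around 10 N on the board). I eased back before opening the fingers. At the end it stood upright, with the cork top about 270 mm above the counter and the bottle within about 2 mm of the board's middle by the top camera.

**Tumbler:** I slid it along the dowel until its floor met the tip and it stopped moving, at about 8 N. I then released it and backed the gripper away. It hangs free, with its bottom level with the fixed tumbler's.

**Last checks:** The pepper mill, spice jar, tin, mug and pot rest moved less than 1 mm. The force on the gripper was about zero when I handed in.

**Disagreements:** The top and scene cameras differ from each other by 4 to 10 mm in x. I averaged them, or used the wrist camera, where it mattered. By the scene camera alone the bottle sits about 7 mm off the board's middle. Before it went on, the cameras put the tumbler's bottom 4 to 6 mm nearer the dowel than I had worked out from the grasp. The stop was still within 2 mm of where I expected it. The loose tumbler hangs tilted a degree or so, leaning against the dowel.

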